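Sort rattling filter cassettes and reset the tripped bench cutout

ROBOT

A 7-joint arm with a two-finger parallel gripper is mounted at the origin on the work surface. World frame = base frame: x ahead of the robot, y to its left, z up, the work surface at z = 0. Lengths are in mm, angles in rad, forces in N, time in s.
With the tool pointing down it reaches from about 400 to 875 mm from the base axis. Payload 4.4 kg.
Tool frame: the origin (TCP) lies at the very end of the fingers, on their centre line; the grasp point (between the pads) lies 19 mm behind it; z points along the fingers, y is the direction in which the jaws open and shut (so a half turn about z gives the same grasp; the last joint's range is limited). The gripper opens to 85 mm and grips with 20 to 120 N. Pads are 22 mm wide; open, the fingers measure 114 mm over their backs; the gripper's body (76 mm by 85 mm) begins 54 mm behind the grasp point. The pads swing forward as they close: fully open they stand 13 mm farther back than shut.
Start: joints at [1.252, 0.628, 0.038, 1.517, -0.027, 0.996, -0.02], TCP at [162.603, -629.347, 231.313] pointing down, gripper open.
Joint ranges: [-3.06, 3.06], [-0.37, 2.12], [-1.25, 1.32], [0.18, 2.47], [-1.1, 4.24], [0.23, 1.98], [-2.94, 2.94]. Speed limits (rad/s): [2.57, 2.57, 3.14, 3.14, 3.14, 3.14, 3.14].

INTERFACE

Orientations are given as [roll, pitch, yaw] about the fixed x, y, z axes, in that order (R = Rz(yaw) Ry(pitch) Rx(roll)).
In Python, from cell import read_state, get_image, calibration, finish_job gives the robot as it stands. The module is installed in compiled form; this text tells all that it offers.
- The arm moves only by the tool apply_moves, never from a script. Its argument "increments" is a list of rows, each an object of numbers: "tx", "ty", "tz": the shift along the world's x, y, z in m; "rx", "ry", "rz": the turn, a rotation vector about the world's x, y, z in units of 5 degrees (1.0 is 5 degrees); "claw": the finger opening in m, from 0 to 0.0854. In form: [{"tx": .., "ty": .., "tz": .., "rx": .., "ry": .., "rz": .., "claw": ..}, ...]. A call has 1 to 12 rows; each row is the pose to reach, as a shift and turn from the pose commanded when the call began; what a row does not reach only later rows make up. A row lasts 1/10 s, in which the tool goes at most 50 mm and 8.59 degrees, less where a joint would pass 70% of its speed; a pose out of reach is approached as far as the arm can. A call with a gripper value outside its range is refused whole. The fingers move at their own pace and stop on an object; the grip force is fixed at half the most. Time passes only in rows, so rows that repeat a pose let the fingers close. It gives the time, the measured TCP pose, the force and the opening at its end, in the units of the state.
- read_state(): the state, without advancing time (a new reading comes with each control period).
- get_image(name): name is "scene" or "top"; returns the picture (384x512x3 uint8, red, green, blue); there is no depth.
- calibration(name): a dict with "camera_matrix" (3x3 intrinsics, pixels), "distortion" ([k1, k2, p1, p2, k3] as OpenCV has them; the pictures are not rectified), "origin" and "attitude" of the camera in the world. Camera axes: x right, y up, looking along -z (the intrinsics and any distortion apply to the point x, -y, -z); pixel columns grow to the right and rows downward; lengths in mm; the calibration is good to about 2 mm. A picture is of the moment at which its call begins. calibration takes no time and is no camera call.
- finish_job(): hands the job in, once; it reports no verdict.
The state is a dict: "clock": time; "qpos": joint angles; "qd": joint speeds; "tau": joint torques, N m; "eef_pos": TCP position; "tool_rot": TCP orientation; "force": force on the tool from outside, world axes, zero at the start; "torque": the same for the moment, N m; "width": finger opening in mm.
Only numpy, scipy, OpenCV 4.12 (cv2) and the standard library are available. Lean on these libraries where they do the work, as an engineer would, in place of code of your own. Each camera call takes 0.05 s, during which the arm holds its last target. There are 200 camera calls.

TASK

The air sampler on this bench has tripped its cutout, and some of its sealed filter cassettes, now on the black mat, may have broken inside. Tilt each cassette to feel whether its inner piece slides about: put the ones that rattle in the deep grey tub and lay the sound ones on the floor of the shallow white tray, not on top of one another. Only when all are sorted, reset the cutout by pushing its lever fully to off and then throwing it fully on; leave the other things on the bench where they are.

Things in the scene. Friction and masses are not known exactly. Their poses are not given: they have to be found in the camera images.
- cassette_a: sealed filter cassette: closed white plastic brick with grey end caps, 90 x 44 x 32 mm (x, y, z), 0.35 to 0.41 kg; origin at its centre, x along its length. All six look and weigh alike; place and name tell nothing. 3 or 4 are present and any of them, none or all may rattle. More under cassette_b and cassette_c
- cassette_b: another such cassette. Inside, a fork holds the inner piece; in a sound one the fork is home (hidden joint fork_.., not in the state, below 10 mm) and nothing shifts. In a rattler the inner piece (0.2 kg) is loose: it slides 56 mm along x, from end to end, in about 0.6 s when the length is inclined by 30 degrees (not at all below 13), and stays there if brought level again without a jerk
- cassette_c: another such cassette. Held level after tilting one way and then held level after tilting the other way, a rattler's moment on the hand about the cassette's y axis differs by about 0.11 N m, a sound one's by nothing
- cassette_d: another such cassette (see cassette_a to cassette_c); sound or a rattler, may be absent
- cassette_e: another such cassette (see cassette_a to cassette_c); sound or a rattler, may be absent
- cassette_f: another such cassette (see cassette_a to cassette_c); sound or a rattler, may be absent
- tray_in (a point): centre of the inner floor of the shallow white tray (fixed), for the sound cassettes: outside 200 x 230 x 22 mm (x, y, z), walls and floor 5 mm thick; room for four cassettes, two by two, lengths along its y, 90 mm apart along x and 104 mm along y. The tray may stand left or right of the black mat
- tub_in (a point): centre of the inner floor of the deep grey reject tub (fixed): outside 200 x 230 x 60 mm (x, y, z), walls and floor 5 mm thick, with room for four in the same way; on the other side of the mat from the tray
- mat: thin black rubber mat, 235 x 330 x 3 mm, fixed, on which the cassettes start lying flat, in two rows of three places (some empty), lengths roughly along its x; origin at the centre of its underside
- cutout: bench cutout (trip switch): fixed white box 90 x 80 x 50 mm with a black lever on top; origin at the centre of its underside. The lever's pivot lies along y, 55 mm above the origin. The ring mark is at the off end (-x, towards the robot), the bar mark at the on end (+x)
- lever (a joint): angle of the cutout's lever, rad: 0 fully off (leaning 0.6 rad to the box's -x), 1.2 fully on (leaning 0.6 rad to its +x); it starts tripped, somewhere near the middle, and stays where it is left. About 4 N at the tip moves it; firm stops at both ends
- lever_tip (a point): middle of the lever's end, 65 mm from the pivot; the grip there is 34 mm wide along the pivot, 14 mm thick and 24 mm long, on a thinner stem
- amber_bottle: bystander: amber glass bottle 64 mm across, 130 mm high; origin at the centre of its base
- beaker: bystander: beaker 70 mm across, 85 mm high; origin at the centre of its base
- scraper: bystander: spatula 170 mm long lying on the bench; origin under its middle

How it is judged (in metres and radians):
On the way, in this order (a step that is already met when the one before it is completed fails the run):
1. every cassette sorted: sound ones in the tray, rattlers in the tub (((x of cassette_a in the frame of tray_in between -0.09 and 0.09 m and y of cassette_a in the frame of tray_in between -0.105 and 0.105 m and z of cassette_a in the frame of tray_in below 0.035 m and linear speed of cassette_a below 0.02 m/s) or (x of cassette_a in the frame of tub_in between -0.09 and 0.09 m and y of cassette_a in the frame of tub_in between -0.105 and 0.105 m and z of cassette_a in the frame of tub_in below 0.07 m and linear speed of cassette_a below 0.02 m/s)) and ((x of cassette_a in the frame of tub_in between -0.09 and 0.09 m and y of cassette_a in the frame of tub_in between -0.105 and 0.105 m and z of cassette_a in the frame of tub_in below 0.07 m and linear speed of cassette_a below 0.02 m/s) or value of joint fork_a below 0.0105 m) and ((x of cassette_a in the frame of tray_in between -0.09 and 0.09 m and y of cassette_a in the frame of tray_in between -0.105 and 0.105 m and z of cassette_a in the frame of tray_in below 0.035 m and linear speed of cassette_a below 0.02 m/s) or value of joint fork_a above 0.0085 m) and ((x of cassette_b in the frame of tray_in between -0.09 and 0.09 m and y of cassette_b in the frame of tray_in between -0.105 and 0.105 m and z of cassette_b in the frame of tray_in below 0.035 m and linear speed of cassette_b below 0.02 m/s) or (x of cassette_b in the frame of tub_in between -0.09 and 0.09 m and y of cassette_b in the frame of tub_in between -0.105 and 0.105 m and z of cassette_b in the frame of tub_in below 0.07 m and linear speed of cassette_b below 0.02 m/s)) and ((x of cassette_b in the frame of tub_in between -0.09 and 0.09 m and y of cassette_b in the frame of tub_in between -0.105 and 0.105 m and z of cassette_b in the frame of tub_in below 0.07 m and linear speed of cassette_b below 0.02 m/s) or value of joint fork_b below 0.0105 m) and ((x of cassette_b in the frame of tray_in between -0.09 and 0.09 m and y of cassette_b in the frame of tray_in between -0.105 and 0.105 m and z of cassette_b in the frame of tray_in below 0.035 m and linear speed of cassette_b below 0.02 m/s) or value of joint fork_b above 0.0085 m) and ((x of cassette_c in the frame of tray_in between -0.09 and 0.09 m and y of cassette_c in the frame of tray_in between -0.105 and 0.105 m and z of cassette_c in the frame of tray_in below 0.035 m and linear speed of cassette_c below 0.02 m/s) or (x of cassette_c in the frame of tub_in between -0.09 and 0.09 m and y of cassette_c in the frame of tub_in between -0.105 and 0.105 m and z of cassette_c in the frame of tub_in below 0.07 m and linear speed of cassette_c below 0.02 m/s)) and ((x of cassette_c in the frame of tub_in between -0.09 and 0.09 m and y of cassette_c in the frame of tub_in between -0.105 and 0.105 m and z of cassette_c in the frame of tub_in below 0.07 m and linear speed of cassette_c below 0.02 m/s) or value of joint fork_c below 0.0105 m) and ((x of cassette_c in the frame of tray_in between -0.09 and 0.09 m and y of cassette_c in the frame of tray_in between -0.105 and 0.105 m and z of cassette_c in the frame of tray_in below 0.035 m and linear speed of cassette_c below 0.02 m/s) or value of joint fork_c above 0.0085 m) and ((x of cassette_d in the frame of tray_in between -0.09 and 0.09 m and y of cassette_d in the frame of tray_in between -0.105 and 0.105 m and z of cassette_d in the frame of tray_in below 0.035 m and linear speed of cassette_d below 0.02 m/s) or (x of cassette_d in the frame of tub_in between -0.09 and 0.09 m and y of cassette_d in the frame of tub_in between -0.105 and 0.105 m and z of cassette_d in the frame of tub_in below 0.07 m and linear speed of cassette_d below 0.02 m/s)) and ((x of cassette_d in the frame of tub_in between -0.09 and 0.09 m and y of cassette_d in the frame of tub_in between -0.105 and 0.105 m and z of cassette_d in the frame of tub_in below 0.07 m and linear speed of cassette_d below 0.02 m/s) or value of joint fork_d below 0.0105 m) and ((x of cassette_d in the frame of tray_in between -0.09 and 0.09 m and y of cassette_d in the frame of tray_in between -0.105 and 0.105 m and z of cassette_d in the frame of tray_in below 0.035 m and linear speed of cassette_d below 0.02 m/s) or value of joint fork_d above 0.0085 m) and ((x of cassette_e in the frame of tray_in between -0.09 and 0.09 m and y of cassette_e in the frame of tray_in between -0.105 and 0.105 m and z of cassette_e in the frame of tray_in below 0.035 m and linear speed of cassette_e below 0.02 m/s) or (x of cassette_e in the frame of tub_in between -0.09 and 0.09 m and y of cassette_e in the frame of tub_in between -0.105 and 0.105 m and z of cassette_e in the frame of tub_in below 0.07 m and linear speed of cassette_e below 0.02 m/s)) and ((x of cassette_e in the frame of tub_in between -0.09 and 0.09 m and y of cassette_e in the frame of tub_in between -0.105 and 0.105 m and z of cassette_e in the frame of tub_in below 0.07 m and linear speed of cassette_e below 0.02 m/s) or value of joint fork_e below 0.0105 m) and ((x of cassette_e in the frame of tray_in between -0.09 and 0.09 m and y of cassette_e in the frame of tray_in between -0.105 and 0.105 m and z of cassette_e in the frame of tray_in below 0.035 m and linear speed of cassette_e below 0.02 m/s) or value of joint fork_e above 0.0085 m) and ((x of cassette_f in the frame of tray_in between -0.09 and 0.09 m and y of cassette_f in the frame of tray_in between -0.105 and 0.105 m and z of cassette_f in the frame of tray_in below 0.035 m and linear speed of cassette_f below 0.02 m/s) or (x of cassette_f in the frame of tub_in between -0.09 and 0.09 m and y of cassette_f in the frame of tub_in between -0.105 and 0.105 m and z of cassette_f in the frame of tub_in below 0.07 m and linear speed of cassette_f below 0.02 m/s)) and ((x of cassette_f in the frame of tub_in between -0.09 and 0.09 m and y of cassette_f in the frame of tub_in between -0.105 and 0.105 m and z of cassette_f in the frame of tub_in below 0.07 m and linear speed of cassette_f below 0.02 m/s) or value of joint fork_f below 0.0105 m) and ((x of cassette_f in the frame of tray_in between -0.09 and 0.09 m and y of cassette_f in the frame of tray_in between -0.105 and 0.105 m and z of cassette_f in the frame of tray_in below 0.035 m and linear speed of cassette_f below 0.02 m/s) or value of joint fork_f above 0.0085 m)), for 0.2 s.
2. lever pushed fully off (value of joint lever below 0.1 rad), for 0.1 s.
3. lever thrown fully on (value of joint lever above 1.1 rad), for 0.1 s.
At the end, for the whole second after the job is handed in: every sound cassette lies at rest within the tray's walls on its floor (centre less than 35 mm above it), every rattler lies at rest inside the tub, and the lever is within 0.1 rad of fully on (all of step 1 and value of joint lever above 1.1 rad); the robot touches nothing.
It fails at once if a bystander (bottle, beaker or spatula) moved by more than 30 mm (distance of any of amber_bottle, beaker, scraper from where it was at the start of the episode above 0.03 m).
Of cassette_a, cassette_b, cassette_c, cassette_d, cassette_e, cassette_f only 3 to 4 are there at a start; the rules pass over those that are not, and their reading is None.
At some moment in a run one of cassette_a, cassette_b, cassette_c, cassette_d, cassette_e, cassette_f may be knocked a few centimetres aside while the robot is not near it.
Once in a run the grip may slacken for a moment while it holds something.
It also fails if it takes over 210 s, if anything falls off the work surface, if the arm or the gripper's body presses on something with over 40 N, if the wrist force passes 120 N, or if a joint passes its speed limit or range.

## Working session

There is one attempt and no reset: what is moved stays moved. The work goes in short steps, Python scripts to look and compute and a tool call to move; the robot and the scene stay as the last step left them, time stands still between calls to the robot, and variables do not carry over. Pictures are saved under pics/ and viewed, about 12 in all and at most 16, crops included, and the job is handed in when it is done.

Besides the shell and the picture viewer there is one more tool, called after "Request:" as name([rows], argument=value, ...), one row to a line, values as JSON. apply_moves: Moves the arm, as the interface text tells. Its arguments: {"type":"object","properties":{"increments":{"type":"array"}},"required":["increments"]}

```bash
mkdir -p pics
cat > h.py <<'E'
import numpy as np, cv2
from scipy.spatial.transform import Rotation as R
from cell import read_state, get_image, calibration, finish_job
def snap(name,fn):
    im=get_image(name); cv2.imwrite('pics/'+fn,im[:,:,::-1]); return im
def cam(name):
    c=calibration(name); K=np.array(c['camera_matrix'],float); D=np.array(c['distortion'],float)
    a=np.array(c['attitude'],float); M=a if a.shape==(3,3) else R.from_euler('xyz',a).as_matrix()
    return K,D,np.array(c['origin'],float),M
def px2w(name,uv,z):
    K,D,o,M=cam(name)
    p=cv2.undistortPoints(np.array(uv,float).reshape(-1,1,2),K,D).reshape(-1,2)
    d=np.c_[p[:,0],-p[:,1],-np.ones(len(p))]@M.T
    return o+d*((np.array(z)-o[2])/d[:,2])[:,None]
def w2px(name,P):
    K,D,o,M=cam(name)
    q=(np.array(P,float).reshape(-1,3)-o)@M; q=q*[1,-1,-1]
    return cv2.projectPoints(q,np.zeros(3),np.zeros(3),K,D)[0].reshape(-1,2)
E
python3 - <<'E'
from h import *
print(calibration('top')); print(calibration('scene')); print(read_state())
snap('top','t0.png'); snap('scene','s0.png')
E
```

```text
{'camera_matrix': array([[394.28386198,   0.        , 256.7343662 ],
       [  0.        , 394.28386198, 192.41350583],
       [  0.        ,   0.        ,   1.        ]]), 'distortion': array([0.0190067, 0.       , 0.       , 0.       , 0.       ]), 'origin': array([ 3.32566891e+02, -2.41099941e-01,  1.14624506e+03]), 'attitude': array([ 0.16872304,  0.01328121, -1.5674244 ])}
{'camera_matrix': array([[391.79479884,   0.        , 262.89345458],
       [  0.        , 391.79479884, 194.43691389],
       [  0.        ,   0.        ,   1.        ]]), 'distortion': array([-0.01000723,  0.        ,  0.        ,  0.        ,  0.        ]), 'origin': array([ 911.73243554, -489.30448372,  855.30491828]), 'attitude': array([ 0.68482404, -0.00138857,  0.7124131 ])}
{'clock': 0.0, 'qpos': array([ 1.25220793,  0.62933994,  0.03841924,  1.51837061, -0.02700389,
        0.99629577, -0.0200164 ]), 'qd': array([ 0.0013822 , -0.00087652,  0.0014587 ,  0.00125525,  0.00118803,
        0.00123631, -0.00173697]), 'tau': array([-2.82457968e-04, -5.63406730e+01,  1.22636531e+00, -1.93445492e+01,
        1.10581471e-02,  1.04657272e-02,  2.28264162e-05]), 'eef_pos': array([ 162.45358156, -628.72564352,  230.39184895]), 'tool_rot': array([-3.13969620e+00,  8.21247367e-06,  2.52788196e-01]), 'force': array([-0.33160832,  0.31621655,  1.18174263]), 'torque': array([-0.0217904 , -0.00530725, -0.02838444]), 'width': 85.2733842837345}
```

View pics/t0.png

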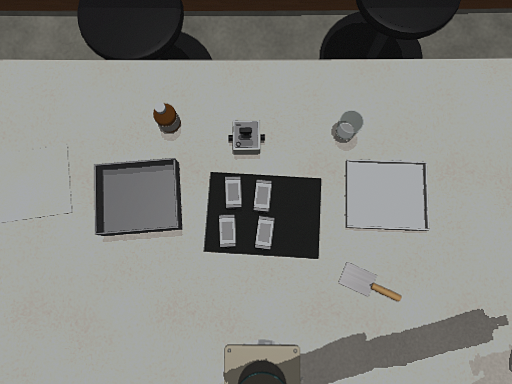

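View pics/s0.png

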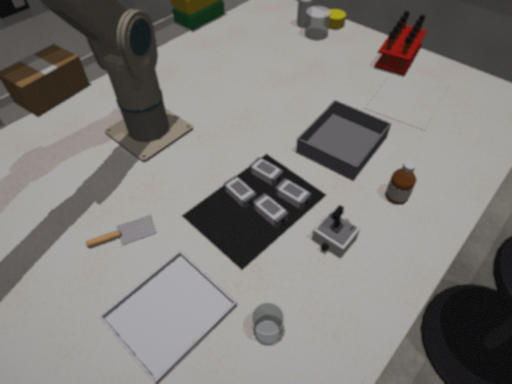

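Four cassettes on the mat (top view pixels about (233,192), (263,195), (227,231), (264,232)). The tub is on the left (+y), the tray on the right (-y), and the cutout is beyond the mat at (245,136).

```bash
cat >> h.py <<'E'
def rect(im,box,thr=120,z=35,minA=150):
    g=cv2.cvtColor(im,cv2.COLOR_RGB2GRAY); x0,y0,x1,y1=box
    m=(g[y0:y1,x0:x1]>thr).astype(np.uint8)
    m=cv2.morphologyEx(m,cv2.MORPH_CLOSE,np.ones((5,5)))
    n,l,s,c=cv2.connectedComponentsWithStats(m)
    out=[]
    for i in range(1,n):
        if s[i,4]<minA or s[i,4]>2500: continue
        cs,_=cv2.findContours((l==i).astype(np.uint8),cv2.RETR_EXTERNAL,cv2.CHAIN_APPROX_NONE)
        q=cs[0].reshape(-1,2)+[x0,y0]
        w=px2w('top',q,np.full(len(q),z))[:,:2].astype(np.float32)
        (cx,cy),(a,b),t=cv2.minAreaRect(w)
        if a<b: a,b,t=b,a,t+90
        t=(t+90)%180-90
        out.append([round(float(v),1) for v in (cx,cy,a,b,t)])
    return out
E
python3 - <<'E'
from h import *
im=cv2.imread('pics/t0.png')[:,:,::-1]
for r in rect(im,(208,176,318,254)): print(r)
r=lambda q,z:print(np.round(px2w('top',q,np.full(len(q),z)),0).tolist())
print('tub rim');r([(95,164),(178,159),(181,229),(96,235)],60)
print('tray rim');r([(346,161),(426,163),(428,230),(346,228)],22)
print('mat');r([(211,173),(321,178),(318,257),(205,251)],3)
print('cutout top');r([(233,122),(259,122),(259,150),(233,151)],50)
print('lever');r([(245,132)],115)
print('byst');r([(168,126),(343,133),(357,280),(385,292)],0)
big=cv2.resize(im[100:260,190:330],None,fx=5,fy=3.7*5/3.7,interpolation=cv2.INTER_CUBIC)[:600*1]
big=cv2.resize(im[110:165,215:280],None,fx=9,fy=9,interpolation=cv2.INTER_CUBIC)
s=cv2.imread('pics/s0.png')[195:260,300:370,::-1]
big2=cv2.resize(s,(533,495),interpolation=cv2.INTER_CUBIC)
o=np.hstack([cv2.resize(big,(400,400)),cv2.resize(big2,(400,400))]); cv2.imwrite('pics/c0.png',o[:,:,::-1])
E
```

```text
[525.8, 83.9, 90.2, 42.1, 3.2]
[514.1, -0.2, 86.6, 42.2, -6.0]
[413.5, 99.8, 87.2, 42.4, 1.1]
[408.5, -5.9, 87.0, 42.3, -7.4]
tub rim
[[599.0, 474.0, 60.0], [614.0, 239.0, 60.0], [415.0, 223.0, 60.0], [398.0, 456.0, 60.0]]
tray rim
[[617.0, -245.0, 22.0], [611.0, -476.0, 22.0], [417.0, -468.0, 22.0], [422.0, -238.0, 22.0]]
mat
[[586.0, 152.0, 3.0], [571.0, -174.0, 3.0], [341.0, -160.0, 3.0], [356.0, 164.0, 3.0]]
cutout top
[[727.0, 85.0, 50.0], [727.0, 9.0, 50.0], [643.0, 9.0, 50.0], [640.0, 84.0, 50.0]]
lever
[[675.0, 47.0, 115.0]]
byst
[[732.0, 286.0, 0.0], [710.0, -244.0, 0.0], [277.0, -269.0, 0.0], [245.0, -345.0, -0.0]]
```

View pics/c0.png

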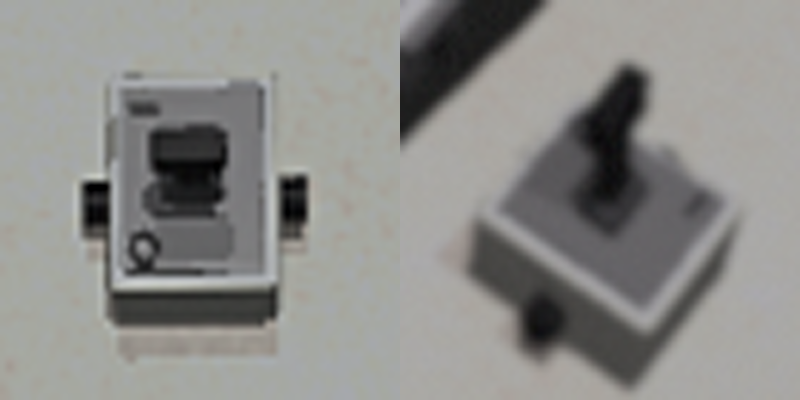

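The cutout centre is about (684,47), with the lever near upright and the ring on the -x side. Next I move over the first cassette.

Request:
apply_moves([
  {"tx": 0.24,"ty": 0.23,"tz": 0,"rz": -2.26,"claw": 0.064},
  {"tx": 0.24,"ty": 0.23,"tz": 0,"rz": -2.26,"claw": 0.064},
  {"tx": 0.24,"ty": 0.23,"tz": 0,"rz": -2.26,"claw": 0.064},
  {"tx": 0.24,"ty": 0.23,"tz": 0,"rz": -2.26,"claw": 0.064},
  {"tx": 0.24,"ty": 0.23,"tz": 0,"rz": -2.26,"claw": 0.064},
  {"tx": 0.24,"ty": 0.23,"tz": 0,"rz": -2.26,"claw": 0.064},
  {"tx": 0.363,"ty": 0.713,"tz": -0.09,"rz": -2.26,"claw": 0.064},
  {"tx": 0.363,"ty": 0.713,"tz": -0.09,"rz": -2.26,"claw": 0.064},
  {"tx": 0.363,"ty": 0.713,"tz": -0.09,"rz": -2.26,"claw": 0.064},
  {"tx": 0.363,"ty": 0.713,"tz": -0.09,"rz": -2.26,"claw": 0.064},
  {"tx": 0.363,"ty": 0.713,"tz": -0.09,"rz": -2.26,"claw": 0.064},
  {"tx": 0.363,"ty": 0.713,"tz": -0.09,"rz": -2.26,"claw": 0.064},
])

```text
$.increments[0]: bad value
```

Request:
apply_moves([
  {"tx": 0.24,"ty": 0.23,"tz": 0.0,"rx": 0.0,"ry": 0.0,"rz": -2.26,"claw": 0.064},
  {"tx": 0.24,"ty": 0.23,"tz": 0.0,"rx": 0.0,"ry": 0.0,"rz": -2.26,"claw": 0.064},
  {"tx": 0.24,"ty": 0.23,"tz": 0.0,"rx": 0.0,"ry": 0.0,"rz": -2.26,"claw": 0.064},
  {"tx": 0.24,"ty": 0.23,"tz": 0.0,"rx": 0.0,"ry": 0.0,"rz": -2.26,"claw": 0.064},
  {"tx": 0.24,"ty": 0.23,"tz": 0.0,"rx": 0.0,"ry": 0.0,"rz": -2.26,"claw": 0.064},
  {"tx": 0.24,"ty": 0.23,"tz": 0.0,"rx": 0.0,"ry": 0.0,"rz": -2.26,"claw": 0.064},
  {"tx": 0.363,"ty": 0.713,"tz": -0.09,"rx": 0.0,"ry": 0.0,"rz": -2.26,"claw": 0.064},
  {"tx": 0.363,"ty": 0.713,"tz": -0.09,"rx": 0.0,"ry": 0.0,"rz": -2.26,"claw": 0.064},
  {"tx": 0.363,"ty": 0.713,"tz": -0.09,"rx": 0.0,"ry": 0.0,"rz": -2.26,"claw": 0.064},
  {"tx": 0.363,"ty": 0.713,"tz": -0.09,"rx": 0.0,"ry": 0.0,"rz": -2.26,"claw": 0.064},
  {"tx": 0.363,"ty": 0.713,"tz": -0.09,"rx": 0.0,"ry": 0.0,"rz": -2.26,"claw": 0.064},
  {"tx": 0.363,"ty": 0.713,"tz": -0.09,"rx": 0.0,"ry": 0.0,"rz": -2.26,"claw": 0.064},
])

```text
clock: 1.3
eef_pos: [461.6, -135.8, 180.4]
tool_rot: [-3.142, -0.0, 0.055]
force: [1.5, -0.4, 0.2]
width: 64.0
```

Request:
apply_moves([
  {"tx": 0.06,"ty": 0.205,"tz": -0.03,"rx": 0.0,"ry": 0.0,"rz": 0.0,"claw": 0.064},
  {"tx": 0.06,"ty": 0.205,"tz": -0.03,"rx": 0.0,"ry": 0.0,"rz": 0.0,"claw": 0.064},
  {"tx": 0.06,"ty": 0.205,"tz": -0.03,"rx": 0.0,"ry": 0.0,"rz": 0.0,"claw": 0.064},
  {"tx": 0.06,"ty": 0.205,"tz": -0.03,"rx": 0.0,"ry": 0.0,"rz": 0.0,"claw": 0.064},
  {"tx": 0.06,"ty": 0.205,"tz": -0.03,"rx": 0.0,"ry": 0.0,"rz": 0.0,"claw": 0.064},
  {"tx": 0.06,"ty": 0.205,"tz": -0.03,"rx": 0.0,"ry": 0.0,"rz": 0.0,"claw": 0.064},
  {"tx": 0.06,"ty": 0.205,"tz": -0.03,"rx": 0.0,"ry": 0.0,"rz": 0.0,"claw": 0.064},
  {"tx": 0.06,"ty": 0.205,"tz": -0.03,"rx": 0.0,"ry": 0.0,"rz": 0.0,"claw": 0.064},
])

```text
clock: 2.1
eef_pos: [521.1, 64.7, 150.9]
tool_rot: [3.14, 0.0, 0.052]
force: [-0.4, -0.1, 0.5]
width: 64.0
```

Request:
apply_moves([
  {"tx": 0.004,"ty": 0.019,"tz": -0.05,"rx": 0.0,"ry": 0.0,"rz": 0.05,"claw": 0.064},
  {"tx": 0.004,"ty": 0.019,"tz": -0.09,"rx": 0.0,"ry": 0.0,"rz": 0.05,"claw": 0.064},
  {"tx": 0.004,"ty": 0.019,"tz": -0.12,"rx": 0.0,"ry": 0.0,"rz": 0.05,"claw": 0.064},
  {"tx": 0.004,"ty": 0.019,"tz": -0.136,"rx": 0.0,"ry": 0.0,"rz": 0.05,"claw": 0.064},
  {"tx": 0.004,"ty": 0.019,"tz": -0.144,"rx": 0.0,"ry": 0.0,"rz": 0.05,"claw": 0.064},
  {"tx": 0.004,"ty": 0.019,"tz": -0.144,"rx": 0.0,"ry": 0.0,"rz": 0.05,"claw": 0.064},
  {"tx": 0.004,"ty": 0.019,"tz": -0.144,"rx": 0.0,"ry": 0.0,"rz": 0.05,"claw": 0.064},
])

```text
clock: 2.8
eef_pos: [526.2, 85.4, 7.7]
tool_rot: [3.141, -0.001, 0.058]
force: [0.9, -0.2, 0.0]
width: 63.8
```

Request:
apply_moves([
  {"tx": 0.0,"ty": 0.0,"tz": 0.0,"rx": 0.0,"ry": 0.0,"rz": 0.0,"claw": 0.03},
  {"tx": 0.0,"ty": 0.0,"tz": 0.0,"rx": 0.0,"ry": 0.0,"rz": 0.0,"claw": 0.03},
  {"tx": 0.0,"ty": 0.0,"tz": 0.0,"rx": 0.0,"ry": 0.0,"rz": 0.0,"claw": 0.03},
  {"tx": 0.0,"ty": 0.0,"tz": 0.0,"rx": 0.0,"ry": 0.0,"rz": 0.0,"claw": 0.03},
  {"tx": 0.0,"ty": 0.0,"tz": 0.0,"rx": 0.0,"ry": 0.0,"rz": 0.0,"claw": 0.03},
  {"tx": 0.0,"ty": 0.0,"tz": 0.0,"rx": 0.0,"ry": 0.0,"rz": 0.0,"claw": 0.03},
])

```text
clock: 3.4
eef_pos: [526.5, 85.8, 8.3]
tool_rot: [3.141, -0.003, 0.059]
force: [-0.8, -0.9, 6.2]
width: 43.1
```

Request:
apply_moves([
  {"tx": 0.0,"ty": 0.0,"tz": 0.02,"rx": 0.0,"ry": 0.0,"rz": 0.0,"claw": 0.03},
  {"tx": 0.0,"ty": 0.0,"tz": 0.05,"rx": 0.0,"ry": 0.0,"rz": 0.0,"claw": 0.03},
  {"tx": 0.0,"ty": 0.0,"tz": 0.08,"rx": 0.0,"ry": 0.0,"rz": 0.0,"claw": 0.03},
  {"tx": 0.0,"ty": 0.0,"tz": 0.1,"rx": 0.0,"ry": 0.0,"rz": 0.0,"claw": 0.03},
  {"tx": 0.0,"ty": 0.0,"tz": 0.1,"rx": 0.0,"ry": 1.5,"rz": 0.0,"claw": 0.03},
  {"tx": 0.0,"ty": 0.0,"tz": 0.1,"rx": 0.0,"ry": 3.0,"rz": 0.0,"claw": 0.03},
  {"tx": 0.0,"ty": 0.0,"tz": 0.1,"rx": 0.0,"ry": 4.5,"rz": 0.0,"claw": 0.03},
  {"tx": 0.0,"ty": 0.0,"tz": 0.1,"rx": 0.0,"ry": 6.0,"rz": 0.0,"claw": 0.03},
  {"tx": 0.0,"ty": 0.0,"tz": 0.1,"rx": 0.0,"ry": 7.0,"rz": 0.0,"claw": 0.03},
  {"tx": 0.0,"ty": 0.0,"tz": 0.1,"rx": 0.0,"ry": 7.0,"rz": 0.0,"claw": 0.03},
  {"tx": 0.0,"ty": 0.0,"tz": 0.1,"rx": 0.0,"ry": 7.0,"rz": 0.0,"claw": 0.03},
])

```text
clock: 4.5
eef_pos: [525.2, 86.2, 106.1]
tool_rot: [-3.1, 0.609, 0.073]
force: [0.2, -0.1, -3.3]
width: 43.0
```

Request:
apply_moves([
  {"tx": 0.0,"ty": 0.0,"tz": 0.0,"rx": 0.0,"ry": 0.0,"rz": 0.0,"claw": 0.03},
  {"tx": 0.0,"ty": 0.0,"tz": 0.0,"rx": 0.0,"ry": 0.0,"rz": 0.0,"claw": 0.03},
  {"tx": 0.0,"ty": 0.0,"tz": 0.0,"rx": 0.0,"ry": 0.0,"rz": 0.0,"claw": 0.03},
  {"tx": 0.0,"ty": 0.0,"tz": 0.0,"rx": 0.0,"ry": 0.0,"rz": 0.0,"claw": 0.03},
  {"tx": 0.0,"ty": 0.0,"tz": 0.0,"rx": 0.0,"ry": -1.2,"rz": 0.0,"claw": 0.03},
  {"tx": 0.0,"ty": 0.0,"tz": 0.0,"rx": 0.0,"ry": -2.6,"rz": 0.0,"claw": 0.03},
  {"tx": 0.0,"ty": 0.0,"tz": 0.0,"rx": 0.0,"ry": -4.0,"rz": 0.0,"claw": 0.03},
  {"tx": 0.0,"ty": 0.0,"tz": 0.0,"rx": 0.0,"ry": -5.4,"rz": 0.0,"claw": 0.03},
  {"tx": 0.0,"ty": 0.0,"tz": 0.0,"rx": 0.0,"ry": -6.4,"rz": 0.0,"claw": 0.03},
  {"tx": 0.0,"ty": 0.0,"tz": 0.0,"rx": 0.0,"ry": -7.0,"rz": 0.0,"claw": 0.03},
  {"tx": 0.0,"ty": 0.0,"tz": 0.0,"rx": 0.0,"ry": -7.0,"rz": 0.0,"claw": 0.03},
  {"tx": 0.0,"ty": 0.0,"tz": 0.0,"rx": 0.0,"ry": -7.0,"rz": 0.0,"claw": 0.03},
])

```text
clock: 5.7
eef_pos: [525.5, 86.4, 107.2]
tool_rot: [-3.141, 0.001, 0.06]
force: [1.1, -0.4, -3.5]
width: 42.9
```

```bash
cat > feel.py <<'E'
from h import *
im=None; T=[];F=[];X=[]
for i in range(4):
    im=get_image('top'); s=read_state(); T.append(s['torque']); F.append(s['force'])
cv2.imwrite('pics/last.png',im[:,:,::-1])
print(s['clock'],'torque',np.round(np.mean(T,0),4),'sd',np.round(np.std(T,0),3),'force',np.round(np.mean(F,0),2),'tau',np.round(s['tau'],2),'pos',np.round(s['eef_pos'],1),np.round(s['tool_rot'],3),round(s['width'],1),np.round(s['qpos'],2))
E
python3 feel.py
```

```text
5.9 torque [0.0108 0.0243 0.0129] sd [0.032 0.008 0.01 ] force [-0.09  0.21 -4.  ] tau [-7.000e-02 -5.185e+01  1.820e+00 -1.264e+01  1.000e-02 -3.000e-02
  0.000e+00] pos [526.2  86.1 106.5] [3.142 0.    0.06 ] 43.4 [-0.27  0.65  0.08  1.96 -0.09  0.54 -1.64]
```

Request:
apply_moves([
  {"tx": 0.0,"ty": 0.0,"tz": 0.0,"rx": 0.0,"ry": -1.5,"rz": 0.0,"claw": 0.03},
  {"tx": 0.0,"ty": 0.0,"tz": 0.0,"rx": 0.0,"ry": -3.0,"rz": 0.0,"claw": 0.03},
  {"tx": 0.0,"ty": 0.0,"tz": 0.0,"rx": 0.0,"ry": -4.5,"rz": 0.0,"claw": 0.03},
  {"tx": 0.0,"ty": 0.0,"tz": 0.0,"rx": 0.0,"ry": -6.0,"rz": 0.0,"claw": 0.03},
  {"tx": 0.0,"ty": 0.0,"tz": 0.0,"rx": 0.0,"ry": -7.0,"rz": 0.0,"claw": 0.03},
  {"tx": 0.0,"ty": 0.0,"tz": 0.0,"rx": 0.0,"ry": -7.0,"rz": 0.0,"claw": 0.03},
  {"tx": 0.0,"ty": 0.0,"tz": 0.0,"rx": 0.0,"ry": -7.0,"rz": 0.0,"claw": 0.03},
  {"tx": 0.0,"ty": 0.0,"tz": 0.0,"rx": 0.0,"ry": -7.0,"rz": 0.0,"claw": 0.03},
  {"tx": 0.0,"ty": 0.0,"tz": 0.0,"rx": 0.0,"ry": -7.0,"rz": 0.0,"claw": 0.03},
  {"tx": 0.0,"ty": 0.0,"tz": 0.0,"rx": 0.0,"ry": -7.0,"rz": 0.0,"claw": 0.03},
  {"tx": 0.0,"ty": 0.0,"tz": 0.0,"rx": 0.0,"ry": -7.0,"rz": 0.0,"claw": 0.03},
])

```text
clock: 7.0
eef_pos: [569.9, 119.9, 240.1]
tool_rot: [3.082, -0.513, 0.069]
force: [0.7, 0.7, -4.0]
width: 42.8
```

```bash
python3 feel.py
```

```text
7.2 torque [0.087  0.8803 0.0163] sd [0.029 0.045 0.038] force [ 0.43  0.33 -3.64] tau [-3.400e-01 -3.678e+01  9.040e+00 -1.610e+01 -4.200e-01 -2.240e+00
  1.000e-02] pos [569.2 118.9 238.8] [ 3.081 -0.51   0.068] 42.8 [-0.98  0.49  0.86  2.19 -1.1   0.23 -0.76]
```

Request:
apply_moves([
  {"tx": 0.0,"ty": 0.0,"tz": 0.0,"rx": 0.0,"ry": 0.0,"rz": 0.0,"claw": 0.03},
  {"tx": 0.0,"ty": 0.0,"tz": 0.0,"rx": 0.0,"ry": 0.0,"rz": 0.0,"claw": 0.03},
  {"tx": 0.0,"ty": 0.0,"tz": 0.0,"rx": 0.0,"ry": 1.0,"rz": 0.0,"claw": 0.03},
  {"tx": 0.0,"ty": 0.0,"tz": 0.0,"rx": 0.0,"ry": 2.4,"rz": 0.0,"claw": 0.03},
  {"tx": 0.0,"ty": 0.0,"tz": 0.0,"rx": 0.0,"ry": 3.6,"rz": 0.0,"claw": 0.03},
  {"tx": 0.0,"ty": 0.0,"tz": 0.0,"rx": 0.0,"ry": 4.6,"rz": 0.0,"claw": 0.03},
  {"tx": 0.0,"ty": 0.0,"tz": 0.0,"rx": 0.0,"ry": 5.4,"rz": 0.0,"claw": 0.03},
  {"tx": 0.0,"ty": 0.0,"tz": 0.0,"rx": 0.0,"ry": 5.85,"rz": 0.0,"claw": 0.03},
  {"tx": 0.0,"ty": 0.0,"tz": 0.0,"rx": 0.0,"ry": 5.85,"rz": 0.0,"claw": 0.03},
  {"tx": 0.0,"ty": 0.0,"tz": 0.0,"rx": 0.0,"ry": 5.85,"rz": 0.0,"claw": 0.03},
])

```text
clock: 8.2
eef_pos: [569.6, 117.7, 238.7]
tool_rot: [3.113, -0.002, 0.058]
force: [-0.5, -0.2, -3.6]
width: 43.1
```

```bash
python3 feel.py
```

```text
8.4 torque [ 0.0805 -0.0719 -0.0152] sd [0.017 0.037 0.022] force [-0.38  0.02 -3.99] tau [  0.16 -49.28  15.19 -16.42   0.18  -0.06   0.  ] pos [569.1 118.4 239.4] [ 3.114e+00 -2.000e-03  5.800e-02] 42.8 [-0.87  0.76  1.08  1.72 -0.71  1.11 -1.09]
```

Request:
apply_moves([
  {"tx": 0.0,"ty": 0.0,"tz": 0.0,"rx": 0.32,"ry": 1.5,"rz": 0.0,"claw": 0.03},
  {"tx": 0.0,"ty": 0.0,"tz": 0.0,"rx": 0.32,"ry": 3.0,"rz": 0.0,"claw": 0.03},
  {"tx": 0.0,"ty": 0.0,"tz": 0.0,"rx": 0.32,"ry": 4.5,"rz": 0.0,"claw": 0.03},
  {"tx": 0.0,"ty": 0.0,"tz": 0.0,"rx": 0.32,"ry": 6.0,"rz": 0.0,"claw": 0.03},
  {"tx": 0.0,"ty": 0.0,"tz": 0.0,"rx": 0.32,"ry": 7.0,"rz": 0.0,"claw": 0.03},
  {"tx": 0.0,"ty": 0.0,"tz": 0.0,"rx": 0.32,"ry": 7.0,"rz": 0.0,"claw": 0.03},
  {"tx": 0.0,"ty": 0.0,"tz": 0.0,"rx": 0.32,"ry": 7.0,"rz": 0.0,"claw": 0.03},
  {"tx": 0.0,"ty": 0.0,"tz": 0.0,"rx": 0.32,"ry": 7.0,"rz": 0.0,"claw": 0.03},
  {"tx": 0.0,"ty": 0.0,"tz": 0.0,"rx": 0.32,"ry": 7.0,"rz": 0.0,"claw": 0.03},
])

```text
clock: 9.3
eef_pos: [569.3, 118.8, 240.7]
tool_rot: [-3.097, 0.603, 0.082]
force: [0.5, -0.0, -3.7]
width: 43.2
```

Request:
apply_moves([
  {"tx": 0.0,"ty": 0.0,"tz": 0.0,"rx": 0.0,"ry": 0.0,"rz": 0.0,"claw": 0.03},
  {"tx": 0.0,"ty": 0.0,"tz": 0.0,"rx": 0.0,"ry": 0.0,"rz": 0.0,"claw": 0.03},
  {"tx": 0.0,"ty": 0.0,"tz": 0.0,"rx": 0.0,"ry": 0.0,"rz": 0.0,"claw": 0.03},
  {"tx": 0.0,"ty": 0.0,"tz": 0.0,"rx": 0.0,"ry": -1.2,"rz": 0.0,"claw": 0.03},
  {"tx": 0.0,"ty": 0.0,"tz": 0.0,"rx": 0.0,"ry": -2.6,"rz": 0.0,"claw": 0.03},
  {"tx": 0.0,"ty": 0.0,"tz": 0.0,"rx": 0.0,"ry": -4.0,"rz": 0.0,"claw": 0.03},
  {"tx": 0.0,"ty": 0.0,"tz": 0.0,"rx": 0.0,"ry": -5.4,"rz": 0.0,"claw": 0.03},
  {"tx": 0.0,"ty": 0.0,"tz": 0.0,"rx": 0.0,"ry": -6.4,"rz": 0.0,"claw": 0.03},
  {"tx": 0.0,"ty": 0.0,"tz": 0.0,"rx": 0.0,"ry": -7.0,"rz": 0.0,"claw": 0.03},
  {"tx": 0.0,"ty": 0.0,"tz": 0.0,"rx": 0.0,"ry": -7.0,"rz": 0.0,"claw": 0.03},
  {"tx": 0.0,"ty": 0.0,"tz": 0.0,"rx": 0.0,"ry": -7.0,"rz": 0.0,"claw": 0.03},
])

```text
clock: 10.4
eef_pos: [569.2, 118.8, 239.6]
tool_rot: [3.14, -0.002, 0.067]
force: [0.6, -0.5, -3.6]
width: 43.0
```

```bash
python3 feel.py
```

```text
10.6 torque [0.0068 0.0489 0.0147] sd [0.053 0.008 0.015] force [-0.07 -0.47 -4.1 ] tau [-1.700e-01 -4.971e+01  1.473e+01 -1.669e+01  1.000e-02 -4.000e-02
 -0.000e+00] pos [570.1 117.9 239.1] [ 3.139e+00 -3.000e-03  6.700e-02] 42.8 [-0.85  0.74  1.05  1.72 -0.71  1.11 -1.07]
```

Cassette 1 is a rattler: its moment changed by -0.10 and then +0.12 N·m. It goes to the tub.

Request:
apply_moves([
  {"tx": -0.022,"ty": 0.285,"tz": -0.06,"rx": 0.0,"ry": 0.0,"rz": 17.96,"claw": 0.03},
  {"tx": -0.022,"ty": 0.285,"tz": -0.06,"rx": 0.0,"ry": 0.0,"rz": 17.96,"claw": 0.03},
  {"tx": -0.022,"ty": 0.285,"tz": -0.06,"rx": 0.0,"ry": 0.0,"rz": 17.96,"claw": 0.03},
  {"tx": -0.022,"ty": 0.285,"tz": -0.06,"rx": 0.0,"ry": 0.0,"rz": 17.96,"claw": 0.03},
  {"tx": -0.022,"ty": 0.285,"tz": -0.06,"rx": 0.0,"ry": 0.0,"rz": 17.96,"claw": 0.03},
  {"tx": -0.022,"ty": 0.285,"tz": -0.06,"rx": 0.0,"ry": 0.0,"rz": 17.96,"claw": 0.03},
  {"tx": -0.022,"ty": 0.285,"tz": -0.06,"rx": 0.0,"ry": 0.0,"rz": 17.96,"claw": 0.03},
  {"tx": -0.022,"ty": 0.285,"tz": -0.06,"rx": 0.0,"ry": 0.0,"rz": 17.96,"claw": 0.03},
  {"tx": -0.022,"ty": 0.285,"tz": -0.06,"rx": 0.0,"ry": 0.0,"rz": 17.96,"claw": 0.03},
  {"tx": -0.022,"ty": 0.285,"tz": -0.06,"rx": 0.0,"ry": 0.0,"rz": 17.96,"claw": 0.03},
  {"tx": -0.022,"ty": 0.285,"tz": -0.06,"rx": 0.0,"ry": 0.0,"rz": 17.96,"claw": 0.03},
  {"tx": -0.022,"ty": 0.285,"tz": -0.06,"rx": 0.0,"ry": 0.0,"rz": 17.96,"claw": 0.03},
])

```text
clock: 11.8
eef_pos: [548.3, 402.5, 178.9]
tool_rot: [3.14, -0.003, 1.633]
force: [0.0, -0.9, -5.2]
width: 42.8
```

```bash
python3 feel.py
```

```text
12.0 torque [-0.0452  0.0287  0.0083] sd [0.014 0.022 0.025] force [-0.19  0.09 -3.9 ] tau [ 1.700e-01 -6.167e+01  1.076e+01 -1.826e+01 -3.000e-02 -4.000e-02
 -1.000e-02] pos [547.8 403.  179. ] [ 3.140e+00 -3.000e-03  1.632e+00] 43.1 [-1.    0.8   0.61  1.49 -0.51  1.01 -0.2 ]
```

Request:
apply_moves([
  {"tx": 0.0,"ty": 0.0,"tz": -0.05,"rx": 0.0,"ry": 0.0,"rz": 0.0,"claw": 0.03},
  {"tx": 0.0,"ty": 0.0,"tz": -0.095,"rx": 0.0,"ry": 0.0,"rz": 0.0,"claw": 0.03},
  {"tx": 0.0,"ty": 0.0,"tz": -0.13,"rx": 0.0,"ry": 0.0,"rz": 0.0,"claw": 0.03},
  {"tx": 0.0,"ty": 0.0,"tz": -0.15,"rx": 0.0,"ry": 0.0,"rz": 0.0,"claw": 0.03},
  {"tx": 0.0,"ty": 0.0,"tz": -0.16,"rx": 0.0,"ry": 0.0,"rz": 0.0,"claw": 0.03},
  {"tx": 0.0,"ty": 0.0,"tz": -0.166,"rx": 0.0,"ry": 0.0,"rz": 0.0,"claw": 0.03},
  {"tx": 0.0,"ty": 0.0,"tz": -0.167,"rx": 0.0,"ry": 0.0,"rz": 0.0,"claw": 0.03},
  {"tx": 0.0,"ty": 0.0,"tz": -0.167,"rx": 0.0,"ry": 0.0,"rz": 0.0,"claw": 0.06},
  {"tx": 0.0,"ty": 0.0,"tz": -0.167,"rx": 0.0,"ry": 0.0,"rz": 0.0,"claw": 0.06},
  {"tx": 0.0,"ty": 0.0,"tz": -0.167,"rx": 0.0,"ry": 0.0,"rz": 0.0,"claw": 0.06},
  {"tx": 0.0,"ty": 0.0,"tz": -0.167,"rx": 0.0,"ry": 0.0,"rz": 0.0,"claw": 0.06},
])

```text
clock: 13.1
eef_pos: [548.2, 403.7, 13.5]
tool_rot: [3.138, -0.005, 1.634]
force: [-1.0, 0.1, 1.2]
width: 60.2
```

Request:
apply_moves([
  {"tx": 0.0,"ty": 0.0,"tz": 0.05,"rx": 0.0,"ry": 0.0,"rz": 0.0,"claw": 0.06},
  {"tx": 0.0,"ty": 0.0,"tz": 0.1,"rx": 0.0,"ry": 0.0,"rz": 0.0,"claw": 0.06},
  {"tx": 0.0,"ty": 0.0,"tz": 0.15,"rx": 0.0,"ry": 0.0,"rz": -1.0,"claw": 0.064},
  {"tx": 0.0,"ty": 0.0,"tz": 0.15,"rx": 0.0,"ry": 0.0,"rz": -3.0,"claw": 0.064},
  {"tx": 0.0,"ty": -0.03,"tz": 0.15,"rx": 0.0,"ry": 0.0,"rz": -5.0,"claw": 0.064},
  {"tx": 0.0,"ty": -0.08,"tz": 0.15,"rx": 0.0,"ry": 0.0,"rz": -7.0,"claw": 0.064},
  {"tx": 0.0,"ty": -0.12,"tz": 0.15,"rx": 0.0,"ry": 0.0,"rz": -9.0,"claw": 0.064},
])

```text
clock: 13.8
eef_pos: [547.5, 281.1, 163.1]
tool_rot: [3.138, -0.004, 0.941]
force: [0.8, -1.0, -0.5]
width: 64.1
```

```bash
cat > look.py <<'E'
from h import *
import sys
im=snap('top',sys.argv[1]); s=read_state()
for r in rect(im,(208,176,318,254)): print(r)
print(s['clock'],np.round(s['eef_pos'],1),np.round(s['tool_rot'],3),np.round(s['force'],1))
E
python3 look.py t1.png
```

```text
[514.2, 0.0, 86.6, 42.5, -6.0]
[413.4, 99.8, 87.3, 42.5, 1.1]
[408.5, -5.9, 87.4, 42.6, -7.4]
13.85 [548.1 271.8 163.7] [3.135e+00 1.000e-03 9.250e-01] [-0.9 -7.2 -0.3]
```

View pics/t1.png

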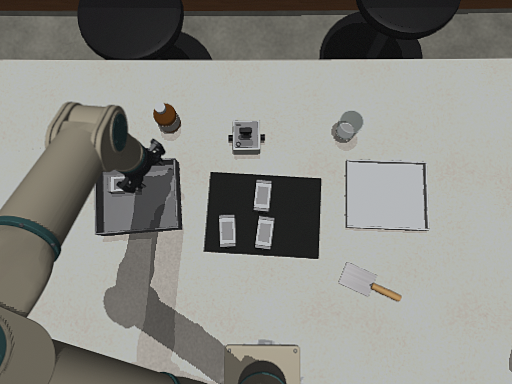

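Cassette 1 lies in the tub's far-left slot, at about (117,184). The other three have not moved. Next is the one at (514,0).

Request:
apply_moves([
  {"tx": -0.034,"ty": -0.283,"tz": 0.0,"rx": 0.0,"ry": 0.0,"rz": -10.9,"claw": 0.064},
  {"tx": -0.034,"ty": -0.283,"tz": 0.0,"rx": 0.0,"ry": 0.0,"rz": -10.9,"claw": 0.064},
  {"tx": -0.034,"ty": -0.283,"tz": 0.0,"rx": 0.0,"ry": 0.0,"rz": -10.9,"claw": 0.064},
  {"tx": -0.034,"ty": -0.283,"tz": 0.0,"rx": 0.0,"ry": 0.0,"rz": -10.9,"claw": 0.064},
  {"tx": -0.034,"ty": -0.283,"tz": 0.0,"rx": 0.0,"ry": 0.0,"rz": -10.9,"claw": 0.064},
  {"tx": -0.034,"ty": -0.283,"tz": 0.0,"rx": 0.0,"ry": 0.0,"rz": -10.9,"claw": 0.064},
  {"tx": -0.034,"ty": -0.283,"tz": 0.0,"rx": 0.0,"ry": 0.0,"rz": -10.9,"claw": 0.064},
  {"tx": -0.034,"ty": -0.283,"tz": 0.0,"rx": 0.0,"ry": 0.0,"rz": -10.9,"claw": 0.064},
  {"tx": -0.034,"ty": -0.283,"tz": 0.0,"rx": 0.0,"ry": 0.0,"rz": -10.9,"claw": 0.064},
  {"tx": -0.034,"ty": -0.283,"tz": 0.0,"rx": 0.0,"ry": 0.0,"rz": -10.9,"claw": 0.064},
])

```text
clock: 14.85
eef_pos: [513.8, 1.5, 162.4]
tool_rot: [3.14, -0.004, -0.001]
force: [0.1, 0.2, 0.3]
width: 64.2
```

```bash
python3 -c "
from h import *
s=read_state();print(s['clock'],np.round(s['eef_pos'],1),np.round(s['tool_rot'],3),np.round(s['qpos'],2))"
```

```text
14.85 [513.8   1.5 162.4] [ 3.14e+00 -4.00e-03 -1.00e-03] [-0.66  0.75  0.99  1.99 -0.83  0.88 -0.78]
```

Request:
apply_moves([
  {"tx": 0.0,"ty": -0.001,"tz": -0.04,"rx": 0.0,"ry": 0.0,"rz": -1.2,"claw": 0.064},
  {"tx": 0.0,"ty": -0.001,"tz": -0.08,"rx": 0.0,"ry": 0.0,"rz": -1.2,"claw": 0.064},
  {"tx": 0.0,"ty": -0.001,"tz": -0.115,"rx": 0.0,"ry": 0.0,"rz": -1.2,"claw": 0.064},
  {"tx": 0.0,"ty": -0.001,"tz": -0.14,"rx": 0.0,"ry": 0.0,"rz": -1.2,"claw": 0.064},
  {"tx": 0.0,"ty": -0.001,"tz": -0.155,"rx": 0.0,"ry": 0.0,"rz": -1.2,"claw": 0.064},
  {"tx": 0.0,"ty": -0.001,"tz": -0.155,"rx": 0.0,"ry": 0.0,"rz": -1.2,"claw": 0.064},
  {"tx": 0.0,"ty": -0.001,"tz": -0.155,"rx": 0.0,"ry": 0.0,"rz": -1.2,"claw": 0.03},
  {"tx": 0.0,"ty": -0.001,"tz": -0.155,"rx": 0.0,"ry": 0.0,"rz": -1.2,"claw": 0.03},
  {"tx": 0.0,"ty": -0.001,"tz": -0.155,"rx": 0.0,"ry": 0.0,"rz": -1.2,"claw": 0.03},
  {"tx": 0.0,"ty": -0.001,"tz": -0.155,"rx": 0.0,"ry": 0.0,"rz": -1.2,"claw": 0.03},
  {"tx": 0.0,"ty": -0.001,"tz": -0.155,"rx": 0.0,"ry": 0.0,"rz": -1.2,"claw": 0.03},
  {"tx": 0.0,"ty": -0.001,"tz": -0.155,"rx": 0.0,"ry": 0.0,"rz": -1.2,"claw": 0.03},
])

```text
clock: 16.05
eef_pos: [514.2, -0.5, 8.4]
tool_rot: [3.14, -0.005, -0.108]
force: [-1.4, 1.2, 6.0]
width: 43.3
```

Request:
apply_moves([
  {"tx": 0.0,"ty": 0.0,"tz": 0.03,"rx": 0.0,"ry": 0.0,"rz": 0.0,"claw": 0.03},
  {"tx": 0.015,"ty": 0.03,"tz": 0.07,"rx": 0.0,"ry": 0.0,"rz": 0.0,"claw": 0.03},
  {"tx": 0.03,"ty": 0.06,"tz": 0.11,"rx": 0.0,"ry": 0.0,"rz": 0.0,"claw": 0.03},
  {"tx": 0.05,"ty": 0.09,"tz": 0.15,"rx": 0.0,"ry": 0.0,"rz": 0.0,"claw": 0.03},
  {"tx": 0.055,"ty": 0.1,"tz": 0.19,"rx": 0.0,"ry": 0.0,"rz": 0.0,"claw": 0.03},
  {"tx": 0.055,"ty": 0.1,"tz": 0.22,"rx": 0.0,"ry": 0.0,"rz": 0.0,"claw": 0.03},
  {"tx": 0.055,"ty": 0.1,"tz": 0.23,"rx": 0.0,"ry": 0.0,"rz": 0.0,"claw": 0.03},
  {"tx": 0.055,"ty": 0.1,"tz": 0.23,"rx": 0.0,"ry": 0.0,"rz": 0.0,"claw": 0.03},
])

```text
clock: 16.85
eef_pos: [568.4, 99.1, 237.9]
tool_rot: [3.14, -0.005, -0.109]
force: [-0.2, -0.2, -4.3]
width: 43.0
```

```bash
python3 feel.py
```

```text
17.05 torque [0.0407 0.0209 0.0164] sd [0.014 0.025 0.023] force [ 0.21 -0.03 -4.31] tau [-9.000e-02 -4.949e+01  1.376e+01 -1.704e+01  3.000e-02 -2.000e-02
  0.000e+00] pos [567.1  99.  235.3] [ 3.139 -0.    -0.11 ] 43.2 [-0.79  0.71  0.99  1.74 -0.67  1.07 -1.26]
```

Request:
apply_moves([
  {"tx": 0.0,"ty": 0.0,"tz": 0.0,"rx": 0.0,"ry": -1.5,"rz": 0.0,"claw": 0.03},
  {"tx": 0.0,"ty": 0.0,"tz": 0.0,"rx": 0.0,"ry": -3.0,"rz": 0.0,"claw": 0.03},
  {"tx": 0.0,"ty": 0.0,"tz": 0.0,"rx": 0.0,"ry": -4.5,"rz": 0.0,"claw": 0.03},
  {"tx": 0.0,"ty": 0.0,"tz": 0.0,"rx": 0.0,"ry": -6.0,"rz": 0.0,"claw": 0.03},
  {"tx": 0.0,"ty": 0.0,"tz": 0.0,"rx": 0.0,"ry": -6.4,"rz": 0.0,"claw": 0.03},
  {"tx": 0.0,"ty": 0.0,"tz": 0.0,"rx": 0.0,"ry": -6.4,"rz": 0.0,"claw": 0.03},
  {"tx": 0.0,"ty": 0.0,"tz": 0.0,"rx": 0.0,"ry": -6.4,"rz": 0.0,"claw": 0.03},
  {"tx": 0.0,"ty": 0.0,"tz": 0.0,"rx": 0.0,"ry": -6.4,"rz": 0.0,"claw": 0.03},
  {"tx": 0.0,"ty": 0.0,"tz": 0.0,"rx": 0.0,"ry": -6.4,"rz": 0.0,"claw": 0.03},
  {"tx": 0.0,"ty": 0.0,"tz": 0.0,"rx": 0.0,"ry": -6.4,"rz": 0.0,"claw": 0.03},
  {"tx": 0.0,"ty": 0.0,"tz": 0.0,"rx": 0.0,"ry": -6.4,"rz": 0.0,"claw": 0.03},
  {"tx": 0.0,"ty": 0.0,"tz": 0.0,"rx": 0.0,"ry": -6.4,"rz": 0.0,"claw": 0.03},
])

```text
clock: 18.25
eef_pos: [573.7, 102.4, 255.2]
tool_rot: [-3.087, -0.53, -0.127]
force: [-0.2, -0.6, -3.9]
width: 42.7
```

Request:
apply_moves([
  {"tx": 0.0,"ty": 0.0,"tz": 0.0,"rx": 0.0,"ry": 1.2,"rz": 0.0,"claw": 0.03},
  {"tx": 0.0,"ty": 0.0,"tz": 0.0,"rx": 0.0,"ry": 2.6,"rz": 0.0,"claw": 0.03},
  {"tx": 0.0,"ty": 0.0,"tz": 0.0,"rx": 0.0,"ry": 4.0,"rz": 0.0,"claw": 0.03},
  {"tx": 0.0,"ty": 0.0,"tz": 0.0,"rx": 0.0,"ry": 5.2,"rz": 0.0,"claw": 0.03},
  {"tx": 0.0,"ty": 0.0,"tz": 0.0,"rx": 0.0,"ry": 6.0,"rz": 0.0,"claw": 0.03},
  {"tx": 0.0,"ty": 0.0,"tz": 0.0,"rx": 0.0,"ry": 6.4,"rz": 0.0,"claw": 0.03},
  {"tx": 0.0,"ty": 0.0,"tz": 0.0,"rx": 0.0,"ry": 6.4,"rz": 0.0,"claw": 0.03},
  {"tx": 0.0,"ty": 0.0,"tz": 0.0,"rx": 0.0,"ry": 6.4,"rz": 0.0,"claw": 0.03},
])

```text
clock: 19.05
eef_pos: [573.8, 102.4, 255.0]
tool_rot: [3.129, 0.024, -0.11]
force: [-0.8, 0.3, -3.5]
width: 43.2
```

```bash
python3 feel.py
```

```text
19.25 torque [ 0.0212 -0.1366  0.0203] sd [0.025 0.025 0.028] force [ 0.12  0.19 -3.96] tau [  0.11 -49.79  14.9  -16.99   0.15   0.14   0.  ] pos [573.2 102.9 255.5] [ 3.13   0.024 -0.109] 43.0 [-0.82  0.74  1.07  1.67 -0.69  1.18 -1.25]
```

Request:
apply_moves([
  {"tx": 0.0,"ty": 0.0,"tz": 0.0,"rx": 0.0,"ry": 1.5,"rz": 0.0,"claw": 0.03},
  {"tx": 0.0,"ty": 0.0,"tz": 0.0,"rx": 0.0,"ry": 3.0,"rz": 0.0,"claw": 0.03},
  {"tx": 0.0,"ty": 0.0,"tz": 0.0,"rx": 0.0,"ry": 4.5,"rz": 0.0,"claw": 0.03},
  {"tx": 0.0,"ty": 0.0,"tz": 0.0,"rx": 0.0,"ry": 6.0,"rz": 0.0,"claw": 0.03},
  {"tx": 0.0,"ty": 0.0,"tz": 0.0,"rx": 0.0,"ry": 7.0,"rz": 0.0,"claw": 0.03},
  {"tx": 0.0,"ty": 0.0,"tz": 0.0,"rx": 0.0,"ry": 7.0,"rz": 0.0,"claw": 0.03},
  {"tx": 0.0,"ty": 0.0,"tz": 0.0,"rx": 0.0,"ry": 7.0,"rz": 0.0,"claw": 0.03},
  {"tx": 0.0,"ty": 0.0,"tz": 0.0,"rx": 0.0,"ry": 7.0,"rz": 0.0,"claw": 0.03},
  {"tx": 0.0,"ty": 0.0,"tz": 0.0,"rx": 0.0,"ry": 7.0,"rz": 0.0,"claw": 0.03},
  {"tx": 0.0,"ty": 0.0,"tz": 0.0,"rx": 0.0,"ry": 7.0,"rz": 0.0,"claw": 0.03},
  {"tx": 0.0,"ty": 0.0,"tz": 0.0,"rx": 0.0,"ry": 7.0,"rz": 0.0,"claw": 0.03},
  {"tx": 0.0,"ty": 0.0,"tz": 0.0,"rx": 0.0,"ry": 7.0,"rz": 0.0,"claw": 0.03},
])

```text
clock: 20.45
eef_pos: [573.6, 102.8, 255.6]
tool_rot: [3.052, 0.631, -0.135]
force: [-1.0, -0.8, -4.0]
width: 43.2
```

Request:
apply_moves([
  {"tx": 0.0,"ty": 0.0,"tz": 0.0,"rx": 0.0,"ry": -1.2,"rz": 0.0,"claw": 0.03},
  {"tx": 0.0,"ty": 0.0,"tz": 0.0,"rx": 0.0,"ry": -2.6,"rz": 0.0,"claw": 0.03},
  {"tx": 0.0,"ty": 0.0,"tz": 0.0,"rx": 0.0,"ry": -4.0,"rz": 0.0,"claw": 0.03},
  {"tx": 0.0,"ty": 0.0,"tz": 0.0,"rx": 0.0,"ry": -5.4,"rz": 0.0,"claw": 0.03},
  {"tx": 0.0,"ty": 0.0,"tz": 0.0,"rx": 0.0,"ry": -6.4,"rz": 0.0,"claw": 0.03},
  {"tx": 0.0,"ty": 0.0,"tz": 0.0,"rx": 0.0,"ry": -7.0,"rz": 0.0,"claw": 0.03},
  {"tx": 0.0,"ty": 0.0,"tz": 0.0,"rx": 0.0,"ry": -7.0,"rz": 0.0,"claw": 0.03},
  {"tx": 0.0,"ty": 0.0,"tz": 0.0,"rx": 0.0,"ry": -7.0,"rz": 0.0,"claw": 0.03},
])

```text
clock: 21.25
eef_pos: [573.3, 103.1, 255.5]
tool_rot: [3.13, 0.026, -0.109]
force: [-1.2, 0.8, -3.2]
width: 42.9
```

```bash
python3 feel.py
```

```text
21.45 torque [ 0.0382 -0.0199  0.0101] sd [0.029 0.016 0.029] force [-0.27  0.12 -3.98] tau [ -0.17 -50.35  14.81 -17.15   0.12   0.09  -0.  ] pos [574.1 102.2 255. ] [ 3.128  0.025 -0.109] 43.0 [-0.81  0.74  1.06  1.67 -0.68  1.18 -1.25]
```

Cassette 2 also rattles (-0.137 against -0.020). To the tub's near slot.

Request:
apply_moves([
  {"tx": -0.019,"ty": 0.1965,"tz": -0.08,"rx": 0.0,"ry": 0.0,"rz": 19.98,"claw": 0.03},
  {"tx": -0.019,"ty": 0.1965,"tz": -0.08,"rx": 0.0,"ry": 0.0,"rz": 19.98,"claw": 0.03},
  {"tx": -0.019,"ty": 0.1965,"tz": -0.08,"rx": 0.0,"ry": 0.0,"rz": 19.98,"claw": 0.03},
  {"tx": -0.019,"ty": 0.1965,"tz": -0.08,"rx": 0.0,"ry": 0.0,"rz": 19.98,"claw": 0.03},
  {"tx": -0.019,"ty": 0.1965,"tz": -0.08,"rx": 0.0,"ry": 0.0,"rz": 19.98,"claw": 0.03},
  {"tx": -0.019,"ty": 0.1965,"tz": -0.08,"rx": 0.0,"ry": 0.0,"rz": 19.98,"claw": 0.03},
  {"tx": -0.019,"ty": 0.1965,"tz": -0.08,"rx": 0.0,"ry": 0.0,"rz": 19.98,"claw": 0.03},
  {"tx": -0.019,"ty": 0.1965,"tz": -0.08,"rx": 0.0,"ry": 0.0,"rz": 19.98,"claw": 0.03},
  {"tx": -0.019,"ty": 0.1965,"tz": -0.08,"rx": 0.0,"ry": 0.0,"rz": 19.98,"claw": 0.03},
  {"tx": -0.019,"ty": 0.1965,"tz": -0.08,"rx": 0.0,"ry": 0.0,"rz": 19.98,"claw": 0.03},
  {"tx": -0.019,"ty": 0.1965,"tz": -0.08,"rx": 0.0,"ry": 0.0,"rz": 19.98,"claw": 0.03},
  {"tx": -0.019,"ty": 0.1965,"tz": -0.08,"rx": 0.0,"ry": 0.0,"rz": 19.98,"claw": 0.03},
])

```text
clock: 22.65
eef_pos: [555.2, 298.4, 174.9]
tool_rot: [3.13, 0.025, 1.638]
force: [0.4, -0.6, -3.3]
width: 42.9
```

```bash
python3 feel.py
```

```text
22.85 torque [-0.0096  0.0594  0.0104] sd [0.02  0.018 0.022] force [-0.19  0.25 -4.14] tau [ 1.500e-01 -5.722e+01  9.240e+00 -1.737e+01  1.100e-01 -7.000e-02
  4.000e-02] pos [555.1 298.5 175. ] [3.129 0.025 1.631] 42.9 [-0.88  0.72  0.55  1.64 -0.42  0.9  -0.11]
```

Request:
apply_moves([
  {"tx": 0.0,"ty": 0.0,"tz": -0.05,"rx": 0.29,"ry": 0.15,"rz": 0.0,"claw": 0.03},
  {"tx": 0.0,"ty": 0.0,"tz": -0.09,"rx": 0.29,"ry": 0.15,"rz": 0.0,"claw": 0.03},
  {"tx": 0.0,"ty": 0.0,"tz": -0.125,"rx": 0.29,"ry": 0.15,"rz": 0.0,"claw": 0.03},
  {"tx": 0.0,"ty": 0.0,"tz": -0.145,"rx": 0.29,"ry": 0.15,"rz": 0.0,"claw": 0.03},
  {"tx": 0.0,"ty": 0.0,"tz": -0.156,"rx": 0.29,"ry": 0.15,"rz": 0.0,"claw": 0.03},
  {"tx": 0.0,"ty": 0.0,"tz": -0.162,"rx": 0.29,"ry": 0.15,"rz": 0.0,"claw": 0.03},
  {"tx": 0.0,"ty": 0.0,"tz": -0.162,"rx": 0.29,"ry": 0.15,"rz": 0.0,"claw": 0.03},
  {"tx": 0.0,"ty": 0.0,"tz": -0.162,"rx": 0.29,"ry": 0.15,"rz": 0.0,"claw": 0.06},
  {"tx": 0.0,"ty": 0.0,"tz": -0.162,"rx": 0.29,"ry": 0.15,"rz": 0.0,"claw": 0.06},
  {"tx": 0.0,"ty": 0.0,"tz": -0.162,"rx": 0.29,"ry": 0.15,"rz": 0.0,"claw": 0.06},
  {"tx": 0.0,"ty": 0.0,"tz": -0.162,"rx": 0.29,"ry": 0.15,"rz": 0.0,"claw": 0.06},
])

```text
clock: 23.95
eef_pos: [555.2, 299.4, 14.3]
tool_rot: [3.139, -0.002, 1.634]
force: [0.8, 0.2, -0.1]
width: 59.9
```

Request:
apply_moves([
  {"tx": 0.0,"ty": 0.0,"tz": 0.05,"rx": 0.0,"ry": 0.0,"rz": 0.0,"claw": 0.06},
  {"tx": 0.0,"ty": 0.0,"tz": 0.1,"rx": 0.0,"ry": 0.0,"rz": 0.0,"claw": 0.06},
  {"tx": 0.0,"ty": 0.0,"tz": 0.15,"rx": 0.0,"ry": 0.0,"rz": -1.0,"claw": 0.064},
  {"tx": 0.0,"ty": 0.0,"tz": 0.15,"rx": 0.0,"ry": 0.0,"rz": -2.7,"claw": 0.064},
  {"tx": 0.0,"ty": 0.0,"tz": 0.15,"rx": 0.0,"ry": 0.0,"rz": -4.4,"claw": 0.064},
  {"tx": 0.0,"ty": 0.0,"tz": 0.15,"rx": 0.0,"ry": 0.0,"rz": -6.0,"claw": 0.064},
  {"tx": 0.0,"ty": 0.0,"tz": 0.15,"rx": 0.0,"ry": 0.0,"rz": -6.0,"claw": 0.064},
])

```text
clock: 24.65
eef_pos: [554.5, 299.3, 163.6]
tool_rot: [3.14, -0.002, 1.111]
force: [-0.6, -0.3, 0.2]
width: 64.5
```

```bash
python3 look.py t2.png
```

```text
[413.4, 100.0, 87.2, 42.5, 0.8]
[408.5, -5.9, 87.2, 42.8, -7.9]
24.7 [554.5 299.2 163.5] [ 3.140e+00 -1.000e-03  1.114e+00] [ 0.   0.3 -0.1]
```

View pics/t2.png

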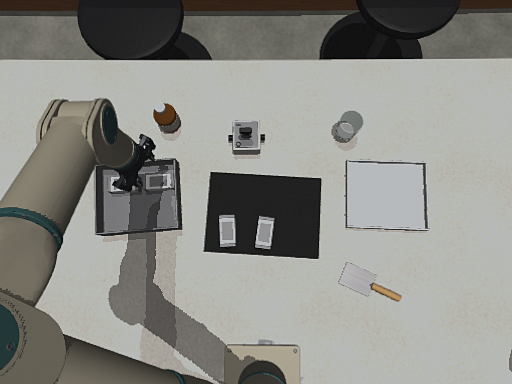

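Two cassettes now lie in the tub, at (117,185) and (158,181). Next is the one at (413,100).

Request:
apply_moves([
  {"tx": -0.07,"ty": -0.1,"tz": 0.0,"rx": 0.0,"ry": 0.0,"rz": -6.0,"claw": 0.064},
  {"tx": -0.07,"ty": -0.1,"tz": 0.0,"rx": 0.0,"ry": 0.0,"rz": -6.0,"claw": 0.064},
  {"tx": -0.141,"ty": -0.199,"tz": -0.03,"rx": 0.0,"ry": 0.0,"rz": -12.54,"claw": 0.064},
  {"tx": -0.141,"ty": -0.199,"tz": -0.03,"rx": 0.0,"ry": 0.0,"rz": -12.54,"claw": 0.064},
  {"tx": -0.141,"ty": -0.199,"tz": -0.03,"rx": 0.0,"ry": 0.0,"rz": -12.54,"claw": 0.064},
  {"tx": -0.141,"ty": -0.199,"tz": -0.03,"rx": 0.0,"ry": 0.0,"rz": -12.54,"claw": 0.064},
  {"tx": -0.141,"ty": -0.199,"tz": -0.03,"rx": 0.0,"ry": 0.0,"rz": -12.54,"claw": 0.064},
  {"tx": -0.141,"ty": -0.199,"tz": -0.03,"rx": 0.0,"ry": 0.0,"rz": -12.54,"claw": 0.064},
  {"tx": -0.141,"ty": -0.199,"tz": -0.03,"rx": 0.0,"ry": 0.0,"rz": -12.54,"claw": 0.064},
  {"tx": -0.141,"ty": -0.199,"tz": -0.03,"rx": 0.0,"ry": 0.0,"rz": -12.54,"claw": 0.064},
  {"tx": -0.141,"ty": -0.199,"tz": -0.03,"rx": 0.0,"ry": 0.0,"rz": -12.54,"claw": 0.064},
  {"tx": -0.141,"ty": -0.199,"tz": -0.03,"rx": 0.0,"ry": 0.0,"rz": -12.54,"claw": 0.064},
])

```text
clock: 25.9
eef_pos: [413.7, 100.1, 133.4]
tool_rot: [3.141, -0.001, 0.018]
force: [-0.4, 0.8, 0.3]
width: 64.1
```

```bash
python3 -c "
from h import *
s=read_state();print(s['clock'],np.round(s['eef_pos'],1),np.round(s['tool_rot'],3),np.round(s['qpos'],2))"
```

```text
25.9 [413.7 100.1 133.4] [ 3.141e+00 -1.000e-03  1.800e-02] [-0.89  0.66  0.9   2.23 -0.9   0.66 -0.89]
```

Request:
apply_moves([
  {"tx": 0.0,"ty": 0.0,"tz": -0.04,"rx": 0.0,"ry": 0.0,"rz": 0.0,"claw": 0.064},
  {"tx": 0.0,"ty": 0.0,"tz": -0.075,"rx": 0.0,"ry": 0.0,"rz": 0.0,"claw": 0.064},
  {"tx": 0.0,"ty": 0.0,"tz": -0.105,"rx": 0.0,"ry": 0.0,"rz": 0.0,"claw": 0.064},
  {"tx": 0.0,"ty": 0.0,"tz": -0.12,"rx": 0.0,"ry": 0.0,"rz": 0.0,"claw": 0.064},
  {"tx": 0.0,"ty": 0.0,"tz": -0.126,"rx": 0.0,"ry": 0.0,"rz": 0.0,"claw": 0.064},
  {"tx": 0.0,"ty": 0.0,"tz": -0.126,"rx": 0.0,"ry": 0.0,"rz": 0.0,"claw": 0.064},
  {"tx": 0.0,"ty": 0.0,"tz": -0.126,"rx": 0.0,"ry": 0.0,"rz": 0.0,"claw": 0.03},
  {"tx": 0.0,"ty": 0.0,"tz": -0.126,"rx": 0.0,"ry": 0.0,"rz": 0.0,"claw": 0.03},
  {"tx": 0.0,"ty": 0.0,"tz": -0.126,"rx": 0.0,"ry": 0.0,"rz": 0.0,"claw": 0.03},
  {"tx": 0.0,"ty": 0.0,"tz": -0.126,"rx": 0.0,"ry": 0.0,"rz": 0.0,"claw": 0.03},
  {"tx": 0.0,"ty": 0.0,"tz": -0.126,"rx": 0.0,"ry": 0.0,"rz": 0.0,"claw": 0.03},
  {"tx": 0.0,"ty": 0.0,"tz": -0.126,"rx": 0.0,"ry": 0.0,"rz": 0.0,"claw": 0.03},
])

```text
clock: 27.1
eef_pos: [417.5, 100.0, 11.7]
tool_rot: [3.137, 0.002, 0.017]
force: [0.0, -1.4, 7.0]
width: 43.0
```

Request:
apply_moves([
  {"tx": 0.0,"ty": 0.0,"tz": 0.03,"rx": 0.0,"ry": 0.0,"rz": 0.0,"claw": 0.03},
  {"tx": 0.0,"ty": 0.0,"tz": 0.07,"rx": 0.0,"ry": 0.0,"rz": 0.0,"claw": 0.03},
  {"tx": 0.03,"ty": 0.0,"tz": 0.1,"rx": 0.0,"ry": 0.0,"rz": 0.0,"claw": 0.03},
  {"tx": 0.06,"ty": 0.0,"tz": 0.13,"rx": 0.0,"ry": 0.0,"rz": 0.0,"claw": 0.03},
  {"tx": 0.09,"ty": 0.0,"tz": 0.16,"rx": 0.0,"ry": 0.0,"rz": 0.0,"claw": 0.03},
  {"tx": 0.12,"ty": 0.0,"tz": 0.19,"rx": 0.0,"ry": 0.0,"rz": 0.0,"claw": 0.03},
  {"tx": 0.15,"ty": 0.0,"tz": 0.22,"rx": 0.0,"ry": 0.0,"rz": 0.0,"claw": 0.03},
  {"tx": 0.165,"ty": 0.0,"tz": 0.25,"rx": 0.0,"ry": 0.0,"rz": 0.0,"claw": 0.03},
  {"tx": 0.165,"ty": 0.0,"tz": 0.25,"rx": 0.0,"ry": 0.0,"rz": 0.0,"claw": 0.03},
])

```text
clock: 28.0
eef_pos: [585.5, 100.5, 264.5]
tool_rot: [3.138, -0.004, 0.018]
force: [0.3, -1.6, -3.6]
width: 43.1
```

```bash
python3 feel.py
```

```text
28.2 torque [0.0509 0.0376 0.0092] sd [0.036 0.049 0.01 ] force [-0.77  0.33 -4.97] tau [ 2.200e-01 -5.052e+01  1.236e+01 -1.891e+01  6.000e-02 -1.000e-02
  0.000e+00] pos [578.9 101.5 258.7] [3.14  0.01  0.017] 42.8 [-0.74  0.66  0.88  1.67 -0.56  1.1  -1.24]
```

Request:
apply_moves([
  {"tx": 0.0,"ty": 0.0,"tz": 0.0,"rx": 0.0,"ry": -1.5,"rz": 0.0,"claw": 0.03},
  {"tx": 0.0,"ty": 0.0,"tz": 0.0,"rx": 0.0,"ry": -3.0,"rz": 0.0,"claw": 0.03},
  {"tx": 0.0,"ty": 0.0,"tz": 0.0,"rx": 0.0,"ry": -4.5,"rz": 0.0,"claw": 0.03},
  {"tx": 0.0,"ty": 0.0,"tz": 0.0,"rx": 0.0,"ry": -6.0,"rz": 0.0,"claw": 0.03},
  {"tx": 0.0,"ty": 0.0,"tz": 0.0,"rx": 0.0,"ry": -6.2,"rz": 0.0,"claw": 0.03},
  {"tx": 0.0,"ty": 0.0,"tz": 0.0,"rx": 0.0,"ry": -6.2,"rz": 0.0,"claw": 0.03},
  {"tx": 0.0,"ty": 0.0,"tz": 0.0,"rx": 0.0,"ry": -6.2,"rz": 0.0,"claw": 0.03},
  {"tx": 0.0,"ty": 0.0,"tz": 0.0,"rx": 0.0,"ry": -6.2,"rz": 0.0,"claw": 0.03},
  {"tx": 0.0,"ty": 0.0,"tz": 0.0,"rx": 0.0,"ry": -6.2,"rz": 0.0,"claw": 0.03},
  {"tx": 0.0,"ty": 0.0,"tz": 0.0,"rx": 0.0,"ry": -6.2,"rz": 0.0,"claw": 0.03},
  {"tx": 0.0,"ty": 0.0,"tz": 0.0,"rx": 0.0,"ry": -6.2,"rz": 0.0,"claw": 0.03},
  {"tx": 0.0,"ty": 0.0,"tz": 0.0,"rx": 0.0,"ry": -6.2,"rz": 0.0,"claw": 0.03},
])

```text
clock: 29.4
eef_pos: [581.7, 100.6, 260.7]
tool_rot: [3.129, -0.536, 0.019]
force: [0.7, -0.0, -3.0]
width: 42.6
```

Request:
apply_moves([
  {"tx": 0.0,"ty": 0.0,"tz": 0.0,"rx": 0.0,"ry": 1.2,"rz": 0.0,"claw": 0.03},
  {"tx": 0.0,"ty": 0.0,"tz": 0.0,"rx": 0.0,"ry": 2.6,"rz": 0.0,"claw": 0.03},
  {"tx": 0.0,"ty": 0.0,"tz": 0.0,"rx": 0.0,"ry": 4.0,"rz": 0.0,"claw": 0.03},
  {"tx": 0.0,"ty": 0.0,"tz": 0.0,"rx": 0.0,"ry": 5.2,"rz": 0.0,"claw": 0.03},
  {"tx": 0.0,"ty": 0.0,"tz": 0.0,"rx": 0.0,"ry": 5.9,"rz": 0.0,"claw": 0.03},
  {"tx": 0.0,"ty": 0.0,"tz": 0.0,"rx": 0.0,"ry": 6.2,"rz": 0.0,"claw": 0.03},
  {"tx": 0.0,"ty": 0.0,"tz": 0.0,"rx": 0.0,"ry": 6.2,"rz": 0.0,"claw": 0.03},
  {"tx": 0.0,"ty": 0.0,"tz": 0.0,"rx": 0.0,"ry": 6.2,"rz": 0.0,"claw": 0.03},
])

```text
clock: 30.2
eef_pos: [581.6, 100.6, 260.4]
tool_rot: [3.139, 0.004, 0.016]
force: [0.3, 0.0, -3.9]
width: 42.9
```

```bash
python3 feel.py
```

```text
30.4 torque [ 0.0222 -0.0739 -0.0012] sd [0.032 0.02  0.018] force [-0.03 -0.31 -3.82] tau [  0.09 -49.65  14.33 -17.47   0.08   0.06   0.  ] pos [581.2 101.  260.8] [3.14  0.005 0.016] 43.0 [-0.8   0.72  1.04  1.67 -0.67  1.16 -1.14]
```

Request:
apply_moves([
  {"tx": 0.0,"ty": 0.0,"tz": 0.0,"rx": 0.0,"ry": 1.5,"rz": 0.0,"claw": 0.03},
  {"tx": 0.0,"ty": 0.0,"tz": 0.0,"rx": 0.0,"ry": 3.0,"rz": 0.0,"claw": 0.03},
  {"tx": 0.0,"ty": 0.0,"tz": 0.0,"rx": 0.0,"ry": 4.5,"rz": 0.0,"claw": 0.03},
  {"tx": 0.0,"ty": 0.0,"tz": 0.0,"rx": 0.0,"ry": 6.0,"rz": 0.0,"claw": 0.03},
  {"tx": 0.0,"ty": 0.0,"tz": 0.0,"rx": 0.0,"ry": 7.0,"rz": 0.0,"claw": 0.03},
  {"tx": 0.0,"ty": 0.0,"tz": 0.0,"rx": 0.0,"ry": 7.0,"rz": 0.0,"claw": 0.03},
  {"tx": 0.0,"ty": 0.0,"tz": 0.0,"rx": 0.0,"ry": 7.0,"rz": 0.0,"claw": 0.03},
  {"tx": 0.0,"ty": 0.0,"tz": 0.0,"rx": 0.0,"ry": 7.0,"rz": 0.0,"claw": 0.03},
  {"tx": 0.0,"ty": 0.0,"tz": 0.0,"rx": 0.0,"ry": 7.0,"rz": 0.0,"claw": 0.03},
  {"tx": 0.0,"ty": 0.0,"tz": 0.0,"rx": 0.0,"ry": 7.0,"rz": 0.0,"claw": 0.03},
  {"tx": 0.0,"ty": 0.0,"tz": 0.0,"rx": 0.0,"ry": 7.0,"rz": 0.0,"claw": 0.03},
  {"tx": 0.0,"ty": 0.0,"tz": 0.0,"rx": 0.0,"ry": 7.0,"rz": 0.0,"claw": 0.03},
])

```text
clock: 31.6
eef_pos: [581.5, 101.0, 261.0]
tool_rot: [-3.132, 0.615, 0.021]
force: [-0.2, 0.4, -3.9]
width: 43.2
```

Request:
apply_moves([
  {"tx": 0.0,"ty": 0.0,"tz": 0.0,"rx": 0.0,"ry": -1.2,"rz": 0.0,"claw": 0.03},
  {"tx": 0.0,"ty": 0.0,"tz": 0.0,"rx": 0.0,"ry": -2.6,"rz": 0.0,"claw": 0.03},
  {"tx": 0.0,"ty": 0.0,"tz": 0.0,"rx": 0.0,"ry": -4.0,"rz": 0.0,"claw": 0.03},
  {"tx": 0.0,"ty": 0.0,"tz": 0.0,"rx": 0.0,"ry": -5.4,"rz": 0.0,"claw": 0.03},
  {"tx": 0.0,"ty": 0.0,"tz": 0.0,"rx": 0.0,"ry": -6.4,"rz": 0.0,"claw": 0.03},
  {"tx": 0.0,"ty": 0.0,"tz": 0.0,"rx": 0.0,"ry": -7.0,"rz": 0.0,"claw": 0.03},
  {"tx": 0.0,"ty": 0.0,"tz": 0.0,"rx": 0.0,"ry": -7.0,"rz": 0.0,"claw": 0.03},
  {"tx": 0.0,"ty": 0.0,"tz": 0.0,"rx": 0.0,"ry": -7.0,"rz": 0.0,"claw": 0.03},
])

```text
clock: 32.4
eef_pos: [581.2, 101.3, 260.9]
tool_rot: [3.14, 0.007, 0.017]
force: [-0.0, 0.3, -4.0]
width: 42.7
```

```bash
python3 feel.py
```

```text
32.6 torque [ 0.0057  0.0184 -0.0072] sd [0.006 0.04  0.022] force [ 0.05  0.18 -3.91] tau [-1.700e-01 -5.021e+01  1.425e+01 -1.762e+01  3.000e-02  1.000e-02
 -0.000e+00] pos [582.1 100.4 260.3] [3.138 0.006 0.016] 43.0 [-0.8   0.72  1.03  1.66 -0.66  1.16 -1.14]
```

Cassette 3 rattles too: +0.04, then -0.07, then +0.02. To the tub slot nearest the robot on the outer side.

Request:
apply_moves([
  {"tx": -0.05,"ty": 0.12,"tz": -0.04,"rx": 0.0,"ry": 0.0,"rz": 6.0,"claw": 0.03},
  {"tx": -0.05,"ty": 0.12,"tz": -0.04,"rx": 0.0,"ry": 0.0,"rz": 6.0,"claw": 0.03},
  {"tx": -0.05,"ty": 0.12,"tz": -0.04,"rx": 0.0,"ry": 0.0,"rz": 6.0,"claw": 0.03},
  {"tx": -0.123,"ty": 0.296,"tz": -0.085,"rx": 0.0,"ry": 0.0,"rz": 18.53,"claw": 0.03},
  {"tx": -0.123,"ty": 0.296,"tz": -0.085,"rx": 0.0,"ry": 0.0,"rz": 18.53,"claw": 0.03},
  {"tx": -0.123,"ty": 0.296,"tz": -0.085,"rx": 0.0,"ry": 0.0,"rz": 18.53,"claw": 0.03},
  {"tx": -0.123,"ty": 0.296,"tz": -0.085,"rx": 0.0,"ry": 0.0,"rz": 18.53,"claw": 0.03},
  {"tx": -0.123,"ty": 0.296,"tz": -0.085,"rx": 0.0,"ry": 0.0,"rz": 18.53,"claw": 0.03},
  {"tx": -0.123,"ty": 0.296,"tz": -0.085,"rx": 0.0,"ry": 0.0,"rz": 18.53,"claw": 0.03},
  {"tx": -0.123,"ty": 0.296,"tz": -0.085,"rx": 0.0,"ry": 0.0,"rz": 18.53,"claw": 0.03},
  {"tx": -0.123,"ty": 0.296,"tz": -0.085,"rx": 0.0,"ry": 0.0,"rz": 18.53,"claw": 0.03},
  {"tx": -0.123,"ty": 0.296,"tz": -0.085,"rx": 0.0,"ry": 0.0,"rz": 18.53,"claw": 0.03},
])

```text
clock: 33.8
eef_pos: [459.3, 396.4, 175.4]
tool_rot: [3.139, 0.005, 1.633]
force: [0.3, 0.6, -4.0]
width: 43.0
```

```bash
python3 feel.py
```

```text
34.0 torque [-0.0387  0.025  -0.0169] sd [0.024 0.033 0.007] force [ 0.17  0.19 -3.87] tau [ 1.600e-01 -5.483e+01  9.020e+00 -1.687e+01  1.000e-02 -3.000e-02
 -1.000e-02] pos [458.9 396.6 175.4] [3.139 0.006 1.631] 42.9 [-1.1   0.7   0.56  1.71 -0.46  0.87 -0.28]
```

Request:
apply_moves([
  {"tx": 0.0,"ty": 0.0,"tz": -0.05,"rx": 0.0,"ry": 0.0,"rz": 0.0,"claw": 0.03},
  {"tx": 0.0,"ty": 0.0,"tz": -0.09,"rx": 0.0,"ry": 0.0,"rz": 0.0,"claw": 0.03},
  {"tx": 0.0,"ty": 0.0,"tz": -0.125,"rx": 0.0,"ry": 0.0,"rz": 0.0,"claw": 0.03},
  {"tx": 0.0,"ty": 0.0,"tz": -0.145,"rx": 0.0,"ry": 0.0,"rz": 0.0,"claw": 0.03},
  {"tx": 0.0,"ty": 0.0,"tz": -0.154,"rx": 0.0,"ry": 0.0,"rz": 0.0,"claw": 0.03},
  {"tx": 0.0,"ty": 0.0,"tz": -0.159,"rx": 0.0,"ry": 0.0,"rz": 0.0,"claw": 0.03},
  {"tx": 0.0,"ty": 0.0,"tz": -0.159,"rx": 0.0,"ry": 0.0,"rz": 0.0,"claw": 0.03},
  {"tx": 0.0,"ty": 0.0,"tz": -0.159,"rx": 0.0,"ry": 0.0,"rz": 0.0,"claw": 0.06},
  {"tx": 0.0,"ty": 0.0,"tz": -0.159,"rx": 0.0,"ry": 0.0,"rz": 0.0,"claw": 0.06},
  {"tx": 0.0,"ty": 0.0,"tz": -0.159,"rx": 0.0,"ry": 0.0,"rz": 0.0,"claw": 0.06},
  {"tx": 0.0,"ty": 0.0,"tz": -0.159,"rx": 0.0,"ry": 0.0,"rz": 0.0,"claw": 0.06},
])

```text
clock: 35.1
eef_pos: [459.0, 397.2, 17.5]
tool_rot: [3.138, 0.004, 1.633]
force: [-0.1, 0.3, -0.7]
width: 59.8
```

Request:
apply_moves([
  {"tx": 0.0,"ty": 0.0,"tz": 0.05,"rx": 0.0,"ry": 0.0,"rz": 0.0,"claw": 0.06},
  {"tx": 0.0,"ty": 0.0,"tz": 0.1,"rx": 0.0,"ry": 0.0,"rz": 0.0,"claw": 0.06},
  {"tx": 0.0,"ty": 0.0,"tz": 0.15,"rx": 0.0,"ry": 0.0,"rz": -1.0,"claw": 0.064},
  {"tx": 0.0,"ty": 0.0,"tz": 0.15,"rx": 0.0,"ry": 0.0,"rz": -2.7,"claw": 0.064},
  {"tx": 0.0,"ty": -0.05,"tz": 0.15,"rx": 0.0,"ry": 0.0,"rz": -4.4,"claw": 0.064},
  {"tx": 0.0,"ty": -0.1,"tz": 0.15,"rx": 0.0,"ry": 0.0,"rz": -6.0,"claw": 0.064},
  {"tx": 0.0,"ty": -0.1,"tz": 0.15,"rx": 0.0,"ry": 0.0,"rz": -6.0,"claw": 0.064},
  {"tx": 0.0,"ty": -0.1,"tz": 0.15,"rx": 0.0,"ry": 0.0,"rz": -6.0,"claw": 0.064},
])

```text
clock: 35.9
eef_pos: [458.9, 295.8, 167.3]
tool_rot: [3.139, 0.004, 1.108]
force: [-0.5, 0.1, 0.6]
width: 64.3
```

```bash
python3 look.py t3.png
```

```text
[408.5, -5.9, 87.4, 42.6, -7.4]
35.95 [458.7 297.4 167. ] [3.139 0.004 1.11 ] [0.7 0.3 1.5]
```

View pics/t3.png

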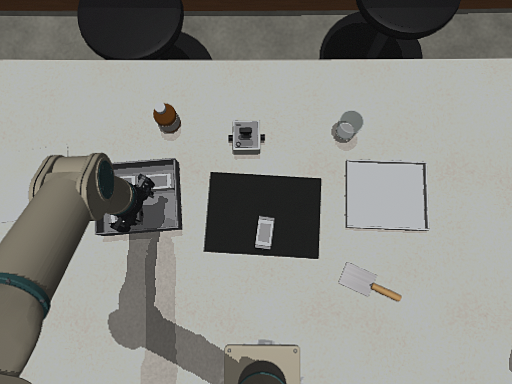

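Three are in the tub and one is left at (408,-6). I will grip it slightly forward of centre because of the reach limit.

Request:
apply_moves([
  {"tx": 0.0,"ty": -0.15,"tz": 0.0,"rx": 0.0,"ry": 0.0,"rz": -7.0,"claw": 0.064},
  {"tx": 0.0,"ty": -0.15,"tz": 0.0,"rx": 0.0,"ry": 0.0,"rz": -7.0,"claw": 0.064},
  {"tx": 0.0,"ty": -0.15,"tz": 0.0,"rx": 0.0,"ry": 0.0,"rz": -7.0,"claw": 0.064},
  {"tx": -0.043,"ty": -0.304,"tz": -0.03,"rx": 0.0,"ry": 0.0,"rz": -14.2,"claw": 0.064},
  {"tx": -0.043,"ty": -0.304,"tz": -0.03,"rx": 0.0,"ry": 0.0,"rz": -14.2,"claw": 0.064},
  {"tx": -0.043,"ty": -0.304,"tz": -0.03,"rx": 0.0,"ry": 0.0,"rz": -14.2,"claw": 0.064},
  {"tx": -0.043,"ty": -0.304,"tz": -0.03,"rx": 0.0,"ry": 0.0,"rz": -14.2,"claw": 0.064},
  {"tx": -0.043,"ty": -0.304,"tz": -0.03,"rx": 0.0,"ry": 0.0,"rz": -14.2,"claw": 0.064},
  {"tx": -0.043,"ty": -0.304,"tz": -0.03,"rx": 0.0,"ry": 0.0,"rz": -14.2,"claw": 0.064},
  {"tx": -0.043,"ty": -0.304,"tz": -0.03,"rx": 0.0,"ry": 0.0,"rz": -14.2,"claw": 0.064},
  {"tx": -0.043,"ty": -0.304,"tz": -0.03,"rx": 0.0,"ry": 0.0,"rz": -14.2,"claw": 0.064},
  {"tx": -0.043,"ty": -0.304,"tz": -0.03,"rx": 0.0,"ry": 0.0,"rz": -14.2,"claw": 0.064},
])

```text
clock: 37.15
eef_pos: [415.9, -6.5, 136.7]
tool_rot: [3.14, 0.005, -0.126]
force: [-0.1, 0.2, 0.2]
width: 64.0
```

```bash
python3 -c "
from h import *
s=read_state();print(s['clock'],np.round(s['eef_pos'],1),np.round(s['tool_rot'],3),np.round(s['qpos'],2))"
```

```text
37.15 [415.9  -6.5 136.7] [ 3.14   0.005 -0.126] [-0.66  0.66  0.93  2.25 -0.9   0.68 -0.76]
```

Request:
apply_moves([
  {"tx": 0.0,"ty": 0.0,"tz": -0.04,"rx": 0.0,"ry": 0.0,"rz": 0.0,"claw": 0.064},
  {"tx": 0.0,"ty": 0.0,"tz": -0.075,"rx": 0.0,"ry": 0.0,"rz": 0.0,"claw": 0.064},
  {"tx": 0.0,"ty": 0.0,"tz": -0.105,"rx": 0.0,"ry": 0.0,"rz": 0.0,"claw": 0.064},
  {"tx": 0.0,"ty": 0.0,"tz": -0.12,"rx": 0.0,"ry": 0.0,"rz": 0.0,"claw": 0.064},
  {"tx": 0.0,"ty": 0.0,"tz": -0.126,"rx": 0.0,"ry": 0.0,"rz": 0.0,"claw": 0.064},
  {"tx": 0.0,"ty": 0.0,"tz": -0.126,"rx": 0.0,"ry": 0.0,"rz": 0.0,"claw": 0.064},
])

```text
clock: 37.75
eef_pos: [419.9, -8.3, 14.3]
tool_rot: [3.137, 0.011, -0.129]
force: [0.4, -1.2, 0.2]
width: 64.2
```

Request:
apply_moves([
  {"tx": 0.0,"ty": 0.0,"tz": 0.0,"rx": 0.0,"ry": 0.0,"rz": 0.0,"claw": 0.03},
  {"tx": 0.0,"ty": 0.0,"tz": 0.0,"rx": 0.0,"ry": 0.0,"rz": 0.0,"claw": 0.03},
  {"tx": 0.0,"ty": 0.0,"tz": 0.0,"rx": 0.0,"ry": 0.0,"rz": 0.0,"claw": 0.03},
  {"tx": 0.0,"ty": 0.0,"tz": 0.0,"rx": 0.0,"ry": 0.0,"rz": 0.0,"claw": 0.03},
  {"tx": 0.0,"ty": 0.0,"tz": 0.0,"rx": 0.0,"ry": 0.0,"rz": 0.0,"claw": 0.03},
  {"tx": 0.0,"ty": 0.0,"tz": 0.0,"rx": 0.0,"ry": 0.0,"rz": 0.0,"claw": 0.03},
])

```text
clock: 38.35
eef_pos: [419.7, -7.7, 15.4]
tool_rot: [3.137, 0.01, -0.129]
force: [-0.5, -0.6, 6.1]
width: 42.9
```

Request:
apply_moves([
  {"tx": 0.0,"ty": 0.0,"tz": 0.03,"rx": 0.0,"ry": 0.0,"rz": 0.0,"claw": 0.03},
  {"tx": 0.0,"ty": 0.02,"tz": 0.07,"rx": 0.0,"ry": 0.0,"rz": 0.0,"claw": 0.03},
  {"tx": 0.03,"ty": 0.04,"tz": 0.1,"rx": 0.0,"ry": 0.0,"rz": 0.0,"claw": 0.03},
  {"tx": 0.06,"ty": 0.06,"tz": 0.13,"rx": 0.0,"ry": 0.0,"rz": 0.0,"claw": 0.03},
  {"tx": 0.09,"ty": 0.08,"tz": 0.16,"rx": 0.0,"ry": 0.0,"rz": 0.0,"claw": 0.03},
  {"tx": 0.12,"ty": 0.1,"tz": 0.19,"rx": 0.0,"ry": 0.0,"rz": 0.0,"claw": 0.03},
  {"tx": 0.15,"ty": 0.1,"tz": 0.22,"rx": 0.0,"ry": 0.0,"rz": 0.0,"claw": 0.03},
  {"tx": 0.165,"ty": 0.1,"tz": 0.25,"rx": 0.0,"ry": 0.0,"rz": 0.0,"claw": 0.03},
  {"tx": 0.165,"ty": 0.1,"tz": 0.25,"rx": 0.0,"ry": 0.0,"rz": 0.0,"claw": 0.03},
  {"tx": 0.165,"ty": 0.1,"tz": 0.25,"rx": 0.0,"ry": 0.0,"rz": 0.0,"claw": 0.03},
])

```text
clock: 39.35
eef_pos: [582.7, 93.1, 263.9]
tool_rot: [3.138, 0.014, -0.129]
force: [-0.7, 0.8, -4.6]
width: 42.4
```

```bash
python3 feel.py
```

```text
39.55 torque [ 0.0203 -0.0653 -0.0048] sd [0.033 0.042 0.018] force [-0.2   0.35 -4.13] tau [-3.000e-02 -5.014e+01  1.246e+01 -1.830e+01  7.000e-02  1.300e-01
  0.000e+00] pos [582.1  93.1 262.9] [ 3.138  0.016 -0.13 ] 42.4 [-0.73  0.67  0.91  1.65 -0.57  1.13 -1.36]
```

Request:
apply_moves([
  {"tx": 0.0,"ty": 0.0,"tz": 0.0,"rx": 0.0,"ry": -1.5,"rz": 0.0,"claw": 0.03},
  {"tx": 0.0,"ty": 0.0,"tz": 0.0,"rx": 0.0,"ry": -3.0,"rz": 0.0,"claw": 0.03},
  {"tx": 0.0,"ty": 0.0,"tz": 0.0,"rx": 0.0,"ry": -4.5,"rz": 0.0,"claw": 0.03},
  {"tx": 0.0,"ty": 0.0,"tz": 0.0,"rx": 0.0,"ry": -6.0,"rz": 0.0,"claw": 0.03},
  {"tx": 0.0,"ty": 0.0,"tz": 0.0,"rx": 0.0,"ry": -6.2,"rz": 0.0,"claw": 0.03},
  {"tx": 0.0,"ty": 0.0,"tz": 0.0,"rx": 0.0,"ry": -6.2,"rz": 0.0,"claw": 0.03},
  {"tx": 0.0,"ty": 0.0,"tz": 0.0,"rx": 0.0,"ry": -6.2,"rz": 0.0,"claw": 0.03},
  {"tx": 0.0,"ty": 0.0,"tz": 0.0,"rx": 0.0,"ry": -6.2,"rz": 0.0,"claw": 0.03},
  {"tx": 0.0,"ty": 0.0,"tz": 0.0,"rx": 0.0,"ry": -6.2,"rz": 0.0,"claw": 0.03},
  {"tx": 0.0,"ty": 0.0,"tz": 0.0,"rx": 0.0,"ry": -6.2,"rz": 0.0,"claw": 0.03},
  {"tx": 0.0,"ty": 0.0,"tz": 0.0,"rx": 0.0,"ry": -6.2,"rz": 0.0,"claw": 0.03},
  {"tx": 0.0,"ty": 0.0,"tz": 0.0,"rx": 0.0,"ry": -6.2,"rz": 0.0,"claw": 0.03},
])

```text
clock: 40.75
eef_pos: [584.1, 92.7, 264.4]
tool_rot: [-3.068, -0.524, -0.149]
force: [0.2, -0.4, -4.1]
width: 42.4
```

Request:
apply_moves([
  {"tx": 0.0,"ty": 0.0,"tz": 0.0,"rx": 0.0,"ry": 1.2,"rz": 0.0,"claw": 0.03},
  {"tx": 0.0,"ty": 0.0,"tz": 0.0,"rx": 0.0,"ry": 2.6,"rz": 0.0,"claw": 0.03},
  {"tx": 0.0,"ty": 0.0,"tz": 0.0,"rx": 0.0,"ry": 4.0,"rz": 0.0,"claw": 0.03},
  {"tx": 0.0,"ty": 0.0,"tz": 0.0,"rx": 0.0,"ry": 5.2,"rz": 0.0,"claw": 0.03},
  {"tx": 0.0,"ty": 0.0,"tz": 0.0,"rx": 0.0,"ry": 5.9,"rz": 0.0,"claw": 0.03},
  {"tx": 0.0,"ty": 0.0,"tz": 0.0,"rx": 0.0,"ry": 6.2,"rz": 0.0,"claw": 0.03},
  {"tx": 0.0,"ty": 0.0,"tz": 0.0,"rx": 0.0,"ry": 6.2,"rz": 0.0,"claw": 0.03},
  {"tx": 0.0,"ty": 0.0,"tz": 0.0,"rx": 0.0,"ry": 6.2,"rz": 0.0,"claw": 0.03},
])

```text
clock: 41.55
eef_pos: [584.1, 92.6, 264.2]
tool_rot: [3.138, 0.012, -0.129]
force: [-0.3, -0.9, -3.9]
width: 42.6
```

```bash
python3 feel.py
```

```text
41.75 torque [ 0.0127 -0.1087 -0.0193] sd [0.022 0.037 0.02 ] force [ 0.37 -0.31 -4.01] tau [  0.08 -49.75  13.42 -17.89   0.08   0.14   0.  ] pos [583.6  93.  264.6] [ 3.139  0.012 -0.129] 42.7 [-0.76  0.7   0.98  1.65 -0.62  1.15 -1.31]
```

Request:
apply_moves([
  {"tx": 0.0,"ty": 0.0,"tz": 0.0,"rx": 0.0,"ry": 1.5,"rz": 0.0,"claw": 0.03},
  {"tx": 0.0,"ty": 0.0,"tz": 0.0,"rx": 0.0,"ry": 3.0,"rz": 0.0,"claw": 0.03},
  {"tx": 0.0,"ty": 0.0,"tz": 0.0,"rx": 0.0,"ry": 4.5,"rz": 0.0,"claw": 0.03},
  {"tx": 0.0,"ty": 0.0,"tz": 0.0,"rx": 0.0,"ry": 6.0,"rz": 0.0,"claw": 0.03},
  {"tx": 0.0,"ty": 0.0,"tz": 0.0,"rx": 0.0,"ry": 7.0,"rz": 0.0,"claw": 0.03},
  {"tx": 0.0,"ty": 0.0,"tz": 0.0,"rx": 0.0,"ry": 7.0,"rz": 0.0,"claw": 0.03},
  {"tx": 0.0,"ty": 0.0,"tz": 0.0,"rx": 0.0,"ry": 7.0,"rz": 0.0,"claw": 0.03},
  {"tx": 0.0,"ty": 0.0,"tz": 0.0,"rx": 0.0,"ry": 7.0,"rz": 0.0,"claw": 0.03},
  {"tx": 0.0,"ty": 0.0,"tz": 0.0,"rx": 0.0,"ry": 7.0,"rz": 0.0,"claw": 0.03},
  {"tx": 0.0,"ty": 0.0,"tz": 0.0,"rx": 0.0,"ry": 7.0,"rz": 0.0,"claw": 0.03},
  {"tx": 0.0,"ty": 0.0,"tz": 0.0,"rx": 0.0,"ry": 7.0,"rz": 0.0,"claw": 0.03},
  {"tx": 0.0,"ty": 0.0,"tz": 0.0,"rx": 0.0,"ry": 7.0,"rz": 0.0,"claw": 0.03},
])

```text
clock: 42.95
eef_pos: [583.9, 93.0, 264.8]
tool_rot: [3.048, 0.617, -0.158]
force: [-0.2, -0.1, -3.9]
width: 43.1
```

Request:
apply_moves([
  {"tx": 0.0,"ty": 0.0,"tz": 0.0,"rx": 0.0,"ry": -1.2,"rz": 0.0,"claw": 0.03},
  {"tx": 0.0,"ty": 0.0,"tz": 0.0,"rx": 0.0,"ry": -2.6,"rz": 0.0,"claw": 0.03},
  {"tx": 0.0,"ty": 0.0,"tz": 0.0,"rx": 0.0,"ry": -4.0,"rz": 0.0,"claw": 0.03},
  {"tx": 0.0,"ty": 0.0,"tz": 0.0,"rx": 0.0,"ry": -5.4,"rz": 0.0,"claw": 0.03},
  {"tx": 0.0,"ty": 0.0,"tz": 0.0,"rx": 0.0,"ry": -6.4,"rz": 0.0,"claw": 0.03},
  {"tx": 0.0,"ty": 0.0,"tz": 0.0,"rx": 0.0,"ry": -7.0,"rz": 0.0,"claw": 0.03},
  {"tx": 0.0,"ty": 0.0,"tz": 0.0,"rx": 0.0,"ry": -7.0,"rz": 0.0,"claw": 0.03},
  {"tx": 0.0,"ty": 0.0,"tz": 0.0,"rx": 0.0,"ry": -7.0,"rz": 0.0,"claw": 0.03},
])

```text
clock: 43.75
eef_pos: [583.6, 93.3, 264.7]
tool_rot: [3.139, 0.014, -0.129]
force: [-0.2, -0.0, -3.7]
width: 42.4
```

```bash
python3 feel.py
```

```text
43.95 torque [ 0.0139 -0.0331 -0.0437] sd [0.01  0.029 0.022] force [ 0.51 -0.19 -3.57] tau [ -0.15 -50.35  13.38 -18.02   0.06   0.08  -0.  ] pos [584.5  92.5 264.1] [ 3.137  0.013 -0.129] 43.0 [-0.75  0.7   0.97  1.65 -0.61  1.15 -1.32]
```

The last one is unclear (-0.109 against -0.033), so I'll average more samples at each end.

```bash
sed -i 's/range(4)/range(16)/' feel.py; python3 feel.py
```

```text
44.75 torque [ 0.025   0.0067 -0.0026] sd [0.027 0.023 0.026] force [-0.03  0.2  -3.59] tau [ 0.000e+00 -5.001e+01  1.336e+01 -1.803e+01  6.000e-02  5.000e-02
 -0.000e+00] pos [584.   92.8 264.5] [ 3.138  0.012 -0.129] 42.5 [-0.76  0.69  0.97  1.65 -0.61  1.15 -1.32]
```

Request:
apply_moves([
  {"tx": 0.0,"ty": 0.0,"tz": 0.0,"rx": 0.0,"ry": -1.5,"rz": 0.0,"claw": 0.03},
  {"tx": 0.0,"ty": 0.0,"tz": 0.0,"rx": 0.0,"ry": -3.0,"rz": 0.0,"claw": 0.03},
  {"tx": 0.0,"ty": 0.0,"tz": 0.0,"rx": 0.0,"ry": -4.5,"rz": 0.0,"claw": 0.03},
  {"tx": 0.0,"ty": 0.0,"tz": 0.0,"rx": 0.0,"ry": -6.0,"rz": 0.0,"claw": 0.03},
  {"tx": 0.0,"ty": 0.0,"tz": 0.0,"rx": 0.0,"ry": -6.5,"rz": 0.0,"claw": 0.03},
  {"tx": 0.0,"ty": 0.0,"tz": 0.0,"rx": 0.0,"ry": -6.5,"rz": 0.0,"claw": 0.03},
  {"tx": 0.0,"ty": 0.0,"tz": 0.0,"rx": 0.0,"ry": -6.5,"rz": 0.0,"claw": 0.03},
  {"tx": 0.0,"ty": 0.0,"tz": 0.0,"rx": 0.0,"ry": -6.5,"rz": 0.0,"claw": 0.03},
  {"tx": 0.0,"ty": 0.0,"tz": 0.0,"rx": 0.0,"ry": -6.5,"rz": 0.0,"claw": 0.03},
  {"tx": 0.0,"ty": 0.0,"tz": 0.0,"rx": 0.0,"ry": -6.5,"rz": 0.0,"claw": 0.03},
  {"tx": 0.0,"ty": 0.0,"tz": 0.0,"rx": 0.0,"ry": -6.5,"rz": 0.0,"claw": 0.03},
  {"tx": 0.0,"ty": 0.0,"tz": 0.0,"rx": 0.0,"ry": -6.5,"rz": 0.0,"claw": 0.03},
])

```text
clock: 45.95
eef_pos: [584.7, 92.9, 266.1]
tool_rot: [-3.065, -0.547, -0.152]
force: [0.2, 0.7, -3.6]
width: 42.6
```

Request:
apply_moves([
  {"tx": 0.0,"ty": 0.0,"tz": 0.0,"rx": 0.0,"ry": 0.0,"rz": 0.0,"claw": 0.03},
  {"tx": 0.0,"ty": 0.0,"tz": 0.0,"rx": 0.0,"ry": 0.0,"rz": 0.0,"claw": 0.03},
  {"tx": 0.0,"ty": 0.0,"tz": 0.0,"rx": 0.0,"ry": 1.2,"rz": 0.0,"claw": 0.03},
  {"tx": 0.0,"ty": 0.0,"tz": 0.0,"rx": 0.0,"ry": 2.6,"rz": 0.0,"claw": 0.03},
  {"tx": 0.0,"ty": 0.0,"tz": 0.0,"rx": 0.0,"ry": 4.0,"rz": 0.0,"claw": 0.03},
  {"tx": 0.0,"ty": 0.0,"tz": 0.0,"rx": 0.0,"ry": 5.2,"rz": 0.0,"claw": 0.03},
  {"tx": 0.0,"ty": 0.0,"tz": 0.0,"rx": 0.0,"ry": 6.0,"rz": 0.0,"claw": 0.03},
  {"tx": 0.0,"ty": 0.0,"tz": 0.0,"rx": 0.0,"ry": 6.4,"rz": 0.0,"claw": 0.03},
  {"tx": 0.0,"ty": 0.0,"tz": 0.0,"rx": 0.0,"ry": 6.5,"rz": 0.0,"claw": 0.03},
  {"tx": 0.0,"ty": 0.0,"tz": 0.0,"rx": 0.0,"ry": 6.5,"rz": 0.0,"claw": 0.03},
  {"tx": 0.0,"ty": 0.0,"tz": 0.0,"rx": 0.0,"ry": 6.5,"rz": 0.0,"claw": 0.03},
])

```text
clock: 47.05
eef_pos: [584.1, 93.1, 266.1]
tool_rot: [3.138, 0.015, -0.13]
force: [0.3, 0.7, -3.2]
width: 42.6
```

```bash
python3 feel.py
```

```text
47.85 torque [ 0.0056 -0.13   -0.0064] sd [0.039 0.037 0.023] force [-0.17  0.05 -3.84] tau [-1.000e-02 -5.020e+01  1.472e+01 -1.738e+01  1.000e-01  1.700e-01
  0.000e+00] pos [584.4  93.  266.2] [ 3.137  0.015 -0.129] 42.1 [-0.79  0.74  1.07  1.64 -0.68  1.2  -1.26]
```

With 16-sample averages the last one reads +0.007 against -0.130, so it rattles as well. It goes to the fourth tub slot. Because all four came out the same, I'll then run an empty-hand control.

Request:
apply_moves([
  {"tx": -0.05,"ty": 0.09,"tz": -0.04,"rx": 0.0,"ry": 0.0,"rz": 7.0,"claw": 0.03},
  {"tx": -0.05,"ty": 0.09,"tz": -0.04,"rx": 0.0,"ry": 0.0,"rz": 7.0,"claw": 0.03},
  {"tx": -0.05,"ty": 0.09,"tz": -0.04,"rx": 0.0,"ry": 0.0,"rz": 7.0,"claw": 0.03},
  {"tx": -0.119,"ty": 0.211,"tz": -0.09,"rx": 0.0,"ry": 0.0,"rz": 20.2,"claw": 0.03},
  {"tx": -0.119,"ty": 0.211,"tz": -0.09,"rx": 0.0,"ry": 0.0,"rz": 20.2,"claw": 0.03},
  {"tx": -0.119,"ty": 0.211,"tz": -0.09,"rx": 0.0,"ry": 0.0,"rz": 20.2,"claw": 0.03},
  {"tx": -0.119,"ty": 0.211,"tz": -0.09,"rx": 0.0,"ry": 0.0,"rz": 20.2,"claw": 0.03},
  {"tx": -0.119,"ty": 0.211,"tz": -0.09,"rx": 0.0,"ry": 0.0,"rz": 20.2,"claw": 0.03},
  {"tx": -0.119,"ty": 0.211,"tz": -0.09,"rx": 0.0,"ry": 0.0,"rz": 20.2,"claw": 0.03},
  {"tx": -0.119,"ty": 0.211,"tz": -0.09,"rx": 0.0,"ry": 0.0,"rz": 20.2,"claw": 0.03},
  {"tx": -0.119,"ty": 0.211,"tz": -0.09,"rx": 0.0,"ry": 0.0,"rz": 20.2,"claw": 0.03},
  {"tx": -0.119,"ty": 0.211,"tz": -0.09,"rx": 0.0,"ry": 0.0,"rz": 20.2,"claw": 0.03},
])

```text
clock: 49.05
eef_pos: [465.6, 303.8, 176.3]
tool_rot: [3.137, 0.015, 1.638]
force: [-0.8, -0.2, -3.4]
width: 42.7
```

Request:
apply_moves([
  {"tx": -0.0,"ty": 0.0,"tz": 0.0,"rx": 0.17,"ry": 0.0,"rz": 0.0,"claw": 0.03},
  {"tx": -0.0,"ty": 0.0,"tz": 0.0,"rx": 0.17,"ry": 0.0,"rz": 0.0,"claw": 0.03},
  {"tx": -0.0,"ty": 0.0,"tz": 0.0,"rx": 0.17,"ry": 0.0,"rz": 0.0,"claw": 0.03},
])

```text
clock: 49.35
eef_pos: [465.6, 303.6, 176.2]
tool_rot: [3.136, 0.0, 1.631]
force: [-0.3, 1.2, -4.2]
width: 42.8
```

```bash
python3 look.py t4.png
```

```text
49.4 [465.5 303.8 176.1] [3.136e+00 1.000e-03 1.632e+00] [-0.4  0.6 -4.1]
```

View pics/t4.png

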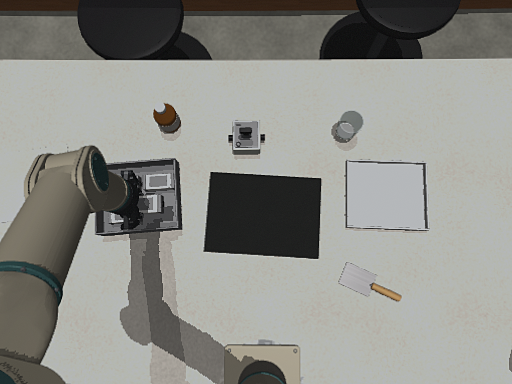

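The held cassette hangs over the tub's near inner slot at (148,204), clear of the others. Lowering it.

Request:
apply_moves([
  {"tx": 0.0,"ty": 0.0,"tz": -0.05,"rx": 0.0,"ry": 0.0,"rz": 0.0,"claw": 0.03},
  {"tx": 0.0,"ty": 0.0,"tz": -0.09,"rx": 0.0,"ry": 0.0,"rz": 0.0,"claw": 0.03},
  {"tx": 0.0,"ty": 0.0,"tz": -0.12,"rx": 0.0,"ry": 0.0,"rz": 0.0,"claw": 0.03},
  {"tx": 0.0,"ty": 0.0,"tz": -0.14,"rx": 0.0,"ry": 0.0,"rz": 0.0,"claw": 0.03},
  {"tx": 0.0,"ty": 0.0,"tz": -0.15,"rx": 0.0,"ry": 0.0,"rz": 0.0,"claw": 0.03},
  {"tx": 0.0,"ty": 0.0,"tz": -0.157,"rx": 0.0,"ry": 0.0,"rz": 0.0,"claw": 0.03},
  {"tx": 0.0,"ty": 0.0,"tz": -0.157,"rx": 0.0,"ry": 0.0,"rz": 0.0,"claw": 0.03},
  {"tx": 0.0,"ty": 0.0,"tz": -0.157,"rx": 0.0,"ry": 0.0,"rz": 0.0,"claw": 0.06},
  {"tx": 0.0,"ty": 0.0,"tz": -0.157,"rx": 0.0,"ry": 0.0,"rz": 0.0,"claw": 0.06},
  {"tx": 0.0,"ty": 0.0,"tz": -0.157,"rx": 0.0,"ry": 0.0,"rz": 0.0,"claw": 0.06},
  {"tx": 0.0,"ty": 0.0,"tz": -0.157,"rx": 0.0,"ry": 0.0,"rz": 0.0,"claw": 0.06},
])

```text
clock: 50.5
eef_pos: [465.9, 304.3, 19.9]
tool_rot: [3.135, -0.0, 1.634]
force: [-0.3, 0.8, -0.3]
width: 59.8
```

Request:
apply_moves([
  {"tx": 0.0,"ty": 0.0,"tz": 0.05,"rx": 0.0,"ry": 0.0,"rz": 0.0,"claw": 0.06},
  {"tx": 0.0,"ty": 0.0,"tz": 0.1,"rx": 0.0,"ry": 0.0,"rz": 0.0,"claw": 0.06},
  {"tx": 0.0,"ty": 0.0,"tz": 0.15,"rx": 0.0,"ry": 0.0,"rz": 0.0,"claw": 0.03},
  {"tx": 0.04,"ty": -0.05,"tz": 0.2,"rx": 0.0,"ry": 0.0,"rz": -1.7,"claw": 0.0},
  {"tx": 0.08,"ty": -0.1,"tz": 0.2,"rx": 0.0,"ry": 0.0,"rz": -3.4,"claw": 0.0},
  {"tx": 0.1,"ty": -0.15,"tz": 0.2,"rx": 0.0,"ry": 0.0,"rz": -5.0,"claw": 0.0},
  {"tx": 0.115,"ty": -0.2,"tz": 0.22,"rx": 0.0,"ry": 0.0,"rz": -6.7,"claw": 0.0},
  {"tx": 0.115,"ty": -0.205,"tz": 0.24,"rx": 0.0,"ry": 0.0,"rz": -8.4,"claw": 0.0},
  {"tx": 0.115,"ty": -0.205,"tz": 0.24,"rx": 0.0,"ry": 0.0,"rz": -10.0,"claw": 0.0},
  {"tx": 0.115,"ty": -0.205,"tz": 0.24,"rx": 0.0,"ry": 0.0,"rz": -11.7,"claw": 0.0},
  {"tx": 0.115,"ty": -0.205,"tz": 0.24,"rx": 0.0,"ry": 0.0,"rz": -13.4,"claw": 0.0},
  {"tx": 0.115,"ty": -0.205,"tz": 0.24,"rx": 0.0,"ry": 0.0,"rz": -15.0,"claw": 0.0},
])

```text
clock: 51.7
eef_pos: [580.3, 98.9, 259.5]
tool_rot: [3.137, -0.0, 0.318]
force: [0.6, -0.0, 0.1]
width: 0.1
```

Request:
apply_moves([
  {"tx": 0.0,"ty": 0.0,"tz": 0.0,"rx": 0.0,"ry": 0.0,"rz": -1.7,"claw": 0.0},
  {"tx": 0.0,"ty": 0.0,"tz": 0.0,"rx": 0.0,"ry": 0.0,"rz": -3.4,"claw": 0.0},
  {"tx": 0.0,"ty": 0.0,"tz": 0.0,"rx": 0.0,"ry": 0.0,"rz": -3.7,"claw": 0.0},
  {"tx": 0.0,"ty": 0.0,"tz": 0.0,"rx": 0.0,"ry": 0.0,"rz": -3.7,"claw": 0.0},
  {"tx": 0.0,"ty": 0.0,"tz": 0.0,"rx": 0.0,"ry": 0.0,"rz": -3.7,"claw": 0.0},
])

```text
clock: 52.2
eef_pos: [580.4, 99.1, 259.3]
tool_rot: [3.137, 0.0, 0.004]
force: [-0.4, 0.9, 0.6]
width: -0.2
```

Request:
apply_moves([
  {"tx": 0.0,"ty": 0.0,"tz": 0.0,"rx": 0.0,"ry": -1.5,"rz": 0.0,"claw": 0.0},
  {"tx": 0.0,"ty": 0.0,"tz": 0.0,"rx": 0.0,"ry": -3.0,"rz": 0.0,"claw": 0.0},
  {"tx": 0.0,"ty": 0.0,"tz": 0.0,"rx": 0.0,"ry": -4.5,"rz": 0.0,"claw": 0.0},
  {"tx": 0.0,"ty": 0.0,"tz": 0.0,"rx": 0.0,"ry": -6.0,"rz": 0.0,"claw": 0.0},
  {"tx": 0.0,"ty": 0.0,"tz": 0.0,"rx": 0.0,"ry": -6.2,"rz": 0.0,"claw": 0.0},
  {"tx": 0.0,"ty": 0.0,"tz": 0.0,"rx": 0.0,"ry": -4.6,"rz": 0.0,"claw": 0.0},
  {"tx": 0.0,"ty": 0.0,"tz": 0.0,"rx": 0.0,"ry": -3.0,"rz": 0.0,"claw": 0.0},
  {"tx": 0.0,"ty": 0.0,"tz": 0.0,"rx": 0.0,"ry": -1.5,"rz": 0.0,"claw": 0.0},
  {"tx": 0.0,"ty": 0.0,"tz": 0.0,"rx": 0.0,"ry": 0.0,"rz": 0.0,"claw": 0.0},
  {"tx": 0.0,"ty": 0.0,"tz": 0.0,"rx": 0.0,"ry": 0.0,"rz": 0.0,"claw": 0.0},
  {"tx": 0.0,"ty": 0.0,"tz": 0.0,"rx": 0.0,"ry": 0.0,"rz": 0.0,"claw": 0.0},
  {"tx": 0.0,"ty": 0.0,"tz": 0.0,"rx": 0.0,"ry": 0.0,"rz": 0.0,"claw": 0.0},
])

```text
clock: 53.4
eef_pos: [580.0, 98.6, 259.0]
tool_rot: [3.137, 0.0, 0.002]
force: [0.2, -1.2, -0.0]
width: 0.3
```

```bash
python3 feel.py
```

```text
54.2 torque [0.016  0.003  0.0019] sd [0.022 0.026 0.026] force [-0.11 -0.04  0.24] tau [-2.000e-02 -4.791e+01  1.386e+01 -1.628e+01  3.000e-02 -1.000e-02
  0.000e+00] pos [580.4  99.  259.1] [3.136e+00 0.000e+00 1.000e-03] -0.2 [-0.81  0.73  1.07  1.68 -0.69  1.16 -1.13]
```

Request:
apply_moves([
  {"tx": 0.0,"ty": 0.0,"tz": 0.0,"rx": 0.0,"ry": 1.5,"rz": 0.0,"claw": 0.0},
  {"tx": 0.0,"ty": 0.0,"tz": 0.0,"rx": 0.0,"ry": 3.0,"rz": 0.0,"claw": 0.0},
  {"tx": 0.0,"ty": 0.0,"tz": 0.0,"rx": 0.0,"ry": 4.5,"rz": 0.0,"claw": 0.0},
  {"tx": 0.0,"ty": 0.0,"tz": 0.0,"rx": 0.0,"ry": 6.0,"rz": 0.0,"claw": 0.0},
  {"tx": 0.0,"ty": 0.0,"tz": 0.0,"rx": 0.0,"ry": 7.0,"rz": 0.0,"claw": 0.0},
  {"tx": 0.0,"ty": 0.0,"tz": 0.0,"rx": 0.0,"ry": 5.4,"rz": 0.0,"claw": 0.0},
  {"tx": 0.0,"ty": 0.0,"tz": 0.0,"rx": 0.0,"ry": 3.6,"rz": 0.0,"claw": 0.0},
  {"tx": 0.0,"ty": 0.0,"tz": 0.0,"rx": 0.0,"ry": 1.8,"rz": 0.0,"claw": 0.0},
  {"tx": 0.0,"ty": 0.0,"tz": 0.0,"rx": 0.0,"ry": 0.0,"rz": 0.0,"claw": 0.0},
  {"tx": 0.0,"ty": 0.0,"tz": 0.0,"rx": 0.0,"ry": 0.0,"rz": 0.0,"claw": 0.0},
  {"tx": 0.0,"ty": 0.0,"tz": 0.0,"rx": 0.0,"ry": 0.0,"rz": 0.0,"claw": 0.0},
  {"tx": 0.0,"ty": 0.0,"tz": 0.0,"rx": 0.0,"ry": 0.0,"rz": 0.0,"claw": 0.0},
])

```text
clock: 55.4
eef_pos: [581.7, 99.7, 259.3]
tool_rot: [3.136, 0.0, 0.003]
force: [-0.5, -0.5, -0.3]
width: 0.0
```

```bash
python3 feel.py; cp pics/last.png pics/t5.png
```

```text
56.2 torque [-0.0096 -0.0062 -0.0016] sd [0.029 0.026 0.038] force [0.07 0.32 0.03] tau [ 2.000e-02 -4.782e+01  1.368e+01 -1.637e+01  3.000e-02 -1.000e-02
 -0.000e+00] pos [580.4  99.1 259.2] [3.136e+00 0.000e+00 2.000e-03] 0.2 [-0.81  0.73  1.06  1.68 -0.68  1.15 -1.14]
```

View pics/t5.png

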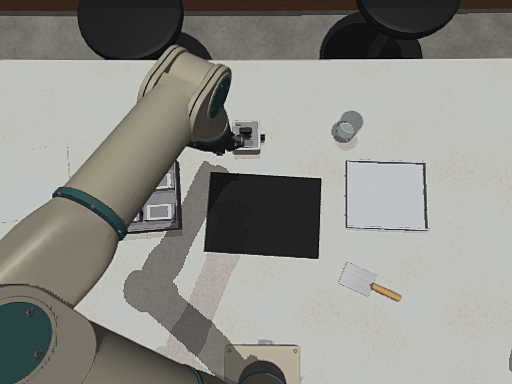

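Control: the empty hand shows no shift (0.003 against -0.006), so all four are rattlers. In the view the mat is empty and the tub is half hidden by the arm. Now to the lever, moving to its +x side.

Request:
apply_moves([
  {"tx": 0.147,"ty": -0.052,"tz": -0.02,"rx": 0.0,"ry": 0.0,"rz": 0.0,"claw": 0.0},
  {"tx": 0.147,"ty": -0.052,"tz": -0.02,"rx": 0.0,"ry": 0.0,"rz": 0.0,"claw": 0.0},
  {"tx": 0.147,"ty": -0.052,"tz": -0.02,"rx": 0.0,"ry": 0.0,"rz": 0.0,"claw": 0.0},
  {"tx": 0.147,"ty": -0.052,"tz": -0.02,"rx": 0.0,"ry": 0.0,"rz": 0.0,"claw": 0.0},
  {"tx": 0.147,"ty": -0.052,"tz": -0.06,"rx": 0.0,"ry": 0.0,"rz": 0.0,"claw": 0.0},
  {"tx": 0.147,"ty": -0.052,"tz": -0.1,"rx": 0.0,"ry": 0.0,"rz": 0.0,"claw": 0.0},
  {"tx": 0.147,"ty": -0.052,"tz": -0.1,"rx": 0.0,"ry": 0.0,"rz": 0.0,"claw": 0.0},
  {"tx": 0.147,"ty": -0.052,"tz": -0.1,"rx": 0.0,"ry": 0.0,"rz": 0.0,"claw": 0.0},
])

```text
clock: 57.0
eef_pos: [727.2, 47.3, 159.5]
tool_rot: [3.136, 0.001, 0.002]
force: [0.4, -0.4, 0.7]
width: 0.2
```

Run:
```python
from h import *
im=snap('scene','s6.png'); t=snap('top','t6.png'); s=read_state(); print(s['clock'],np.round(s['eef_pos'],1),np.round(s['tool_rot'],3))
b=cv2.resize(t[100:250,80:280],None,fx=2.56,fy=2.56)
cv2.imwrite('pics/m6.png',np.vstack([im,]).astype(np.uint8)[:,:,::-1]) 
o=np.hstack([cv2.resize(im,(440,330)),cv2.resize(b,(360,330))]); cv2.imwrite('pics/m6.png',o[:,:,::-1])
```

```text
57.1 [728.7  46.7 162. ] [ 3.136e+00 -3.000e-03  2.000e-03]
```

View pics/m6.png

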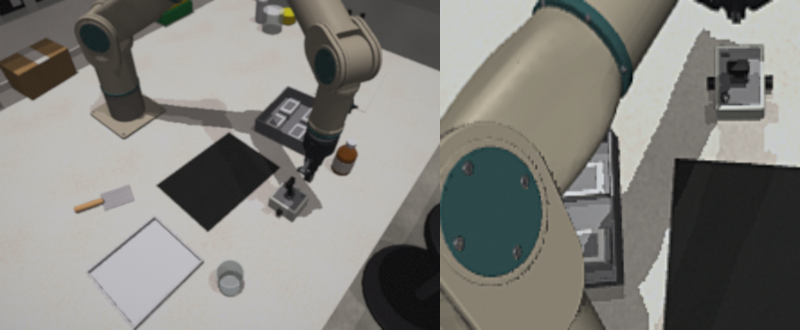

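The arm is high and clear of the bottle, and the fingers stand on the on side of the lever. A closer look at the tub before pushing.

Run:
```python
import cv2
im=cv2.imread('pics/s6.png'); cv2.imwrite('pics/c6.png',cv2.resize(im[90:260,280:440],(750,600),interpolation=cv2.INTER_CUBIC)[:, :])
```

```text
(no output)
```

View pics/c6.png

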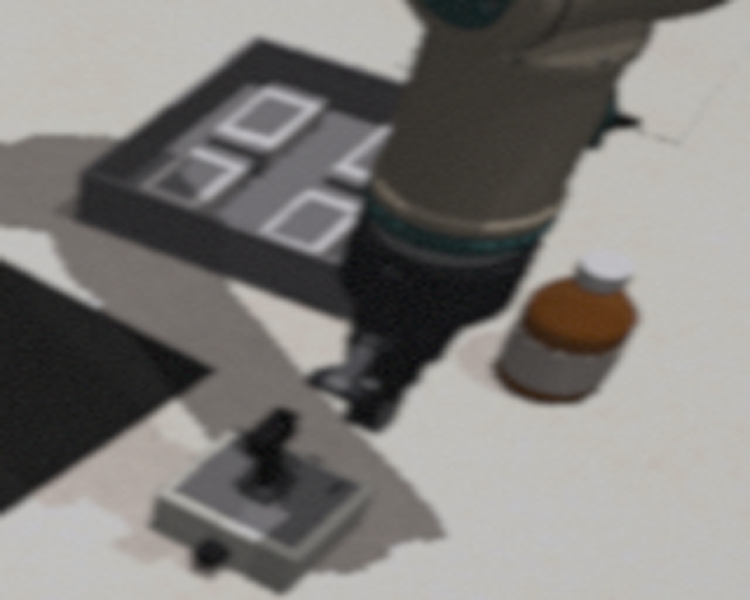

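Request:
apply_moves([
  {"tx": 0.0,"ty": 0.0,"tz": -0.03,"rx": 0.0,"ry": 0.0,"rz": 0.0,"claw": 0.0},
  {"tx": 0.0,"ty": 0.0,"tz": -0.055,"rx": 0.0,"ry": 0.0,"rz": 0.0,"claw": 0.0},
  {"tx": 0.0,"ty": 0.0,"tz": -0.068,"rx": 0.0,"ry": 0.0,"rz": 0.0,"claw": 0.0},
  {"tx": 0.0,"ty": 0.0,"tz": -0.068,"rx": 0.0,"ry": 0.0,"rz": 0.0,"claw": 0.0},
  {"tx": 0.0,"ty": 0.0,"tz": -0.068,"rx": 0.0,"ry": 0.0,"rz": 0.0,"claw": 0.0},
])

```text
clock: 57.6
eef_pos: [728.5, 46.7, 93.1]
tool_rot: [3.136, -0.002, 0.002]
force: [0.1, 0.1, 0.2]
width: 0.1
```

All four cassettes lie flat in the tub. Pushing the lever towards -x (off).

Request:
apply_moves([
  {"tx": -0.015,"ty": 0.0,"tz": 0.0,"rx": 0.0,"ry": 0.0,"rz": 0.0,"claw": 0.0},
  {"tx": -0.025,"ty": 0.0,"tz": 0.0,"rx": 0.0,"ry": 0.0,"rz": 0.0,"claw": 0.0},
  {"tx": -0.033,"ty": 0.0,"tz": 0.0,"rx": 0.0,"ry": 0.0,"rz": 0.0,"claw": 0.0},
  {"tx": -0.04,"ty": 0.0,"tz": 0.0,"rx": 0.0,"ry": 0.0,"rz": 0.0,"claw": 0.0},
  {"tx": -0.046,"ty": 0.0,"tz": 0.0,"rx": 0.0,"ry": 0.0,"rz": 0.0,"claw": 0.0},
  {"tx": -0.05,"ty": 0.0,"tz": 0.0,"rx": 0.0,"ry": 0.0,"rz": 0.0,"claw": 0.0},
  {"tx": -0.05,"ty": 0.0,"tz": 0.0,"rx": 0.0,"ry": 0.0,"rz": 0.0,"claw": 0.0},
])

```text
clock: 58.3
eef_pos: [680.7, 46.8, 93.7]
tool_rot: [3.136, -0.008, 0.002]
force: [5.5, -1.1, -0.6]
width: 0.1
```

Request:
apply_moves([
  {"tx": -0.003,"ty": 0.0,"tz": 0.0,"rx": 0.0,"ry": 0.0,"rz": 0.0,"claw": 0.0},
  {"tx": -0.006,"ty": 0.0,"tz": 0.0,"rx": 0.0,"ry": 0.0,"rz": 0.0,"claw": 0.0},
  {"tx": -0.006,"ty": 0.0,"tz": 0.0,"rx": 0.0,"ry": 0.0,"rz": 0.0,"claw": 0.0},
])

```text
clock: 58.6
eef_pos: [679.5, 46.9, 95.1]
tool_rot: [3.135, -0.017, 0.003]
force: [13.9, -0.1, -0.4]
width: -0.2
```

Request:
apply_moves([
  {"tx": -0.003,"ty": 0.0,"tz": 0.0,"rx": 0.0,"ry": 0.0,"rz": 0.0,"claw": 0.0},
  {"tx": -0.003,"ty": 0.0,"tz": 0.0,"rx": 0.0,"ry": 0.0,"rz": 0.0,"claw": 0.0},
])

```text
clock: 58.8
eef_pos: [678.9, 46.9, 95.9]
tool_rot: [3.134, -0.023, 0.003]
force: [18.3, -0.2, -0.2]
width: -0.1
```

Request:
apply_moves([
  {"tx": -0.004,"ty": 0.0,"tz": 0.0,"rx": 0.0,"ry": 0.0,"rz": 0.0,"claw": 0.0},
  {"tx": -0.008,"ty": 0.0,"tz": 0.0,"rx": 0.0,"ry": 0.0,"rz": 0.0,"claw": 0.0},
  {"tx": -0.008,"ty": 0.0,"tz": 0.0,"rx": 0.0,"ry": 0.0,"rz": 0.0,"claw": 0.0},
])

```text
clock: 59.1
eef_pos: [677.0, 46.8, 98.3]
tool_rot: [3.132, -0.036, 0.004]
force: [29.9, 0.6, 1.4]
width: 0.1
```

Run:
```python
from h import *
im=snap('scene','s7.png'); t=snap('top','t7.png'); s=read_state(); print(s['clock'],np.round(s['eef_pos'],1),np.round(s['force'],1))
for a in (-.6,0,.6):
    P=[684+65*np.sin(a),47,55+65*np.cos(a)]; print(a,w2px('scene',P).round(),w2px('top',P).round())
o=np.hstack([cv2.resize(im[180:270,290:390],(400,360),interpolation=2),cv2.resize(t[90:170,200:290],(400,360),interpolation=2)]); cv2.imwrite('pics/m7.png',o[:,:,::-1])
```

```text
59.2 [677.   46.8  98.2] [29.   0.2  0.6]
-0.6 [[325. 204.]] [[245. 143.]]
0 [[338. 210.]] [[245. 128.]]
0.6 [[351. 221.]] [[245. 117.]]
```

View pics/m7.png

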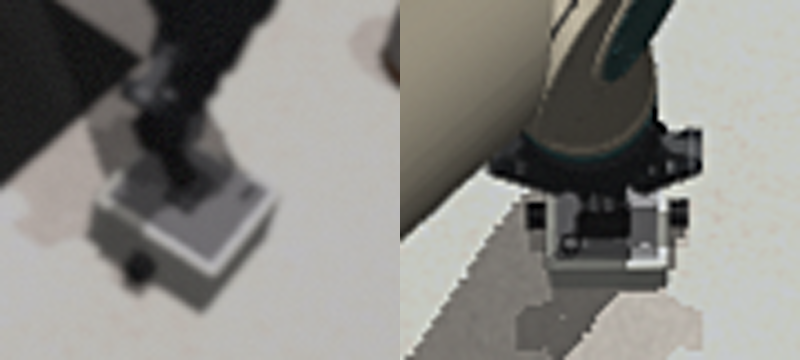

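The tip is at about (246,140) in the top view, against (245,143) expected for fully off. It holds 30 N against a firm stop where 4 N would move it. Now over to the -x side.

Request:
apply_moves([
  {"tx": 0.03,"ty": 0.0,"tz": 0.0,"rx": 0.0,"ry": 0.0,"rz": 0.0,"claw": 0.0},
  {"tx": 0.05,"ty": 0.0,"tz": 0.02,"rx": 0.0,"ry": 0.0,"rz": 0.0,"claw": 0.0},
  {"tx": 0.05,"ty": 0.0,"tz": 0.06,"rx": 0.0,"ry": 0.0,"rz": 0.0,"claw": 0.0},
  {"tx": 0.05,"ty": 0.0,"tz": 0.09,"rx": 0.0,"ry": 0.0,"rz": 0.0,"claw": 0.0},
  {"tx": 0.01,"ty": 0.0,"tz": 0.09,"rx": 0.0,"ry": 0.0,"rz": 0.0,"claw": 0.0},
  {"tx": -0.04,"ty": 0.0,"tz": 0.09,"rx": 0.0,"ry": 0.0,"rz": 0.0,"claw": 0.0},
  {"tx": -0.055,"ty": 0.0,"tz": 0.09,"rx": 0.0,"ry": 0.0,"rz": 0.0,"claw": 0.0},
  {"tx": -0.055,"ty": 0.0,"tz": 0.09,"rx": 0.0,"ry": 0.0,"rz": 0.0,"claw": 0.0},
  {"tx": -0.055,"ty": 0.0,"tz": 0.09,"rx": 0.0,"ry": 0.0,"rz": 0.0,"claw": 0.0},
])

```text
clock: 60.1
eef_pos: [606.5, 47.3, 182.3]
tool_rot: [3.137, -0.002, 0.002]
force: [0.2, 0.5, -0.2]
width: -0.2
```

Request:
apply_moves([
  {"tx": 0.0,"ty": 0.0,"tz": -0.04,"rx": 0.0,"ry": 0.0,"rz": 0.0,"claw": 0.0},
  {"tx": 0.0,"ty": 0.0,"tz": -0.075,"rx": 0.0,"ry": 0.0,"rz": 0.0,"claw": 0.0},
  {"tx": 0.0,"ty": 0.0,"tz": -0.09,"rx": 0.0,"ry": 0.0,"rz": 0.0,"claw": 0.0},
  {"tx": 0.0,"ty": 0.0,"tz": -0.09,"rx": 0.0,"ry": 0.0,"rz": 0.0,"claw": 0.0},
  {"tx": 0.02,"ty": 0.0,"tz": -0.09,"rx": 0.0,"ry": 0.0,"rz": 0.0,"claw": 0.0},
  {"tx": 0.035,"ty": 0.0,"tz": -0.09,"rx": 0.0,"ry": 0.0,"rz": 0.0,"claw": 0.0},
  {"tx": 0.05,"ty": 0.0,"tz": -0.09,"rx": 0.0,"ry": 0.0,"rz": 0.0,"claw": 0.0},
  {"tx": 0.06,"ty": 0.0,"tz": -0.09,"rx": 0.0,"ry": 0.0,"rz": 0.0,"claw": 0.0},
  {"tx": 0.07,"ty": 0.0,"tz": -0.09,"rx": 0.0,"ry": 0.0,"rz": 0.0,"claw": 0.0},
  {"tx": 0.078,"ty": 0.0,"tz": -0.09,"rx": 0.0,"ry": 0.0,"rz": 0.0,"claw": 0.0},
  {"tx": 0.082,"ty": 0.0,"tz": -0.09,"rx": 0.0,"ry": 0.0,"rz": 0.0,"claw": 0.0},
  {"tx": 0.082,"ty": 0.0,"tz": -0.09,"rx": 0.0,"ry": 0.0,"rz": 0.0,"claw": 0.0},
])

```text
clock: 61.3
eef_pos: [688.0, 46.6, 92.3]
tool_rot: [3.136, -0.0, 0.002]
force: [-3.3, 1.0, 1.7]
width: 0.2
```

Request:
apply_moves([
  {"tx": 0.004,"ty": 0.0,"tz": 0.0,"rx": 0.0,"ry": 0.0,"rz": 0.0,"claw": 0.0},
  {"tx": 0.008,"ty": 0.0,"tz": 0.0,"rx": 0.0,"ry": 0.0,"rz": 0.0,"claw": 0.0},
  {"tx": 0.012,"ty": 0.0,"tz": 0.0,"rx": 0.0,"ry": 0.0,"rz": 0.0,"claw": 0.0},
  {"tx": 0.012,"ty": 0.0,"tz": 0.0,"rx": 0.0,"ry": 0.0,"rz": 0.0,"claw": 0.0},
])

```text
clock: 61.7
eef_pos: [696.8, 46.9, 89.8]
tool_rot: [3.137, 0.007, 0.001]
force: [-7.8, -0.8, -2.0]
width: 0.3
```

Request:
apply_moves([
  {"tx": 0.005,"ty": 0.0,"tz": 0.002,"rx": 0.0,"ry": 0.0,"rz": 0.0,"claw": 0.0},
  {"tx": 0.01,"ty": 0.0,"tz": 0.004,"rx": 0.0,"ry": 0.0,"rz": 0.0,"claw": 0.0},
  {"tx": 0.014,"ty": 0.0,"tz": 0.004,"rx": 0.0,"ry": 0.0,"rz": 0.0,"claw": 0.0},
  {"tx": 0.014,"ty": 0.0,"tz": 0.004,"rx": 0.0,"ry": 0.0,"rz": 0.0,"claw": 0.0},
])

```text
clock: 62.1
eef_pos: [698.2, 46.9, 91.3]
tool_rot: [3.14, 0.034, -0.001]
force: [-34.1, 0.7, 8.4]
width: -0.0
```

Firm stop at 34 N. Backing off and clearing the view.

Request:
apply_moves([
  {"tx": -0.03,"ty": 0.0,"tz": 0.0,"rx": 0.0,"ry": 0.0,"rz": 0.0,"claw": 0.0},
  {"tx": -0.07,"ty": 0.0,"tz": 0.0,"rx": 0.0,"ry": 0.0,"rz": 0.0,"claw": 0.0},
  {"tx": -0.1,"ty": 0.0,"tz": 0.03,"rx": 0.0,"ry": 0.0,"rz": 0.0,"claw": 0.0},
  {"tx": -0.12,"ty": 0.0,"tz": 0.08,"rx": 0.0,"ry": 0.0,"rz": 0.0,"claw": 0.0},
  {"tx": -0.14,"ty": -0.04,"tz": 0.12,"rx": 0.0,"ry": 0.0,"rz": 0.0,"claw": 0.0},
  {"tx": -0.18,"ty": -0.08,"tz": 0.15,"rx": 0.0,"ry": 0.0,"rz": 0.0,"claw": 0.0},
  {"tx": -0.22,"ty": -0.12,"tz": 0.17,"rx": 0.0,"ry": 0.0,"rz": 0.0,"claw": 0.0},
  {"tx": -0.22,"ty": -0.16,"tz": 0.17,"rx": 0.0,"ry": 0.0,"rz": 0.0,"claw": 0.0},
  {"tx": -0.22,"ty": -0.2,"tz": 0.17,"rx": 0.0,"ry": 0.0,"rz": 0.0,"claw": 0.0},
  {"tx": -0.22,"ty": -0.2,"tz": 0.17,"rx": 0.0,"ry": 0.0,"rz": 0.0,"claw": 0.0},
  {"tx": -0.22,"ty": -0.2,"tz": 0.17,"rx": 0.0,"ry": 0.0,"rz": 0.0,"claw": 0.0},
])

```text
clock: 63.2
eef_pos: [494.0, -155.7, 266.4]
tool_rot: [3.135, -0.004, -0.003]
force: [1.3, 0.2, 0.8]
width: 0.1
```

Run:
```python
from h import *
im=snap('scene','s8.png'); t=snap('top','t8.png'); s=read_state(); print(s['clock'],np.round(s['eef_pos'],1),np.round(s['force'],1))
o=np.hstack([cv2.resize(im[90:270,280:440],(400,450),interpolation=2),cv2.resize(t[90:250,90:270],(400,450),interpolation=2)]); cv2.imwrite('pics/m8.png',o[:,:,::-1])
```

```text
63.3 [ 494.3 -152.   265.1] [ 0.   1.  -0.5]
```

View pics/m8.png

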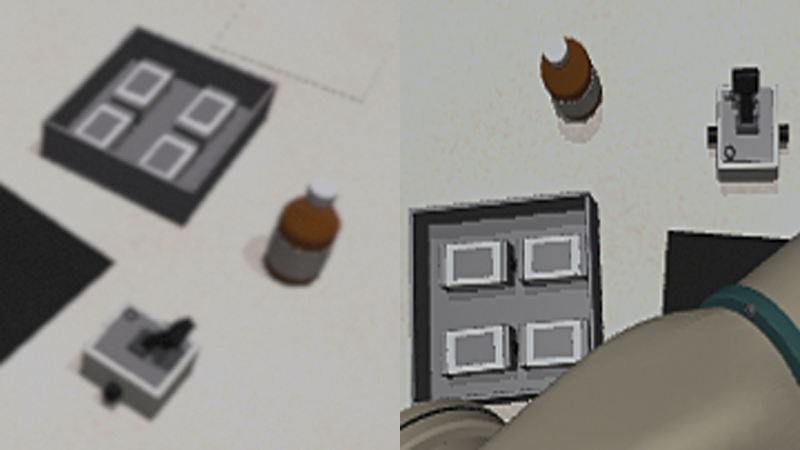

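All four cassettes lie flat in the tub. The lever tip is at (245,118), and fully on is expected at (245,117). The robot is clear of everything.

```bash
python3 -c "
from cell import finish_job; print(finish_job())"
```

```text
the job is handed in; nothing more can be done
None
```

All four cassettes on the mat rattle, so all four are in the grey tub and the tray stays empty. I then pushed the lever to its off stop (30 N) and threw it to its on stop (34 N), and handed the job in at about 63 s; `finish_job` reported no verdict.

- **Sorting:** the level moment about the cassette's y axis shifted by 0.09 to 0.14 N m between the two tilt directions for each one. An empty-hand control shifted by only about 0.01 N m.
- **Weakest readings:** the last cassette's first readings were unclear (0.076), so I repeated it with more samples and got 0.137. The third gave 0.092 and was not repeated.
- **Final pictures:** all four cassettes lie flat and apart in the tub. The lever tip is at pixel (245,118), against (245,117) expected for fully on. The bottle stands where it was; the beaker and spatula were not in the final crop, but were unmoved in an earlier full view.
- **Disagreements:** near the inner reach limit the arm stopped 4 to 8 mm short on the two nearest cassettes. They were gripped slightly off centre, with no harm. At the off stop the tip showed about 3 pixels short of its predicted place, so I relied on the firm stop as well.

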